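# Flange ring from the parts dish to under the punch of the arbor press

## Task

The aluminium flange ring lies flat in the parts dish with no finger room round its outer edge: slide it up the dish's flared wall until one edge is raised to the rim, so that you can get hold of that edge and lift the ring out. Lay it flat, mark upward, on the steel table of the arbor press with its yellow mark straight under the punch tip, ready for the fourth hole to be punched, and let go. Never drop the ring or bump the punch, and leave the spray can, oil bottle, screwdriver and gearbox where they stand.

Things in the scene. Friction and masses are not known exactly. Their poses are not given: they have to be found in the camera images.
- flange: Flat turned aluminium ring, loose, 0.13 to 0.21 kg: 116 mm outside diameter, 64 mm round hole, 8 mm thick, band 26 mm wide. Origin at the centre of its underside, z its axis (up when flat), x from the centre to the yellow mark. Three drilled holes of 9 mm at 90, 180 and 270 degrees from the mark. It starts flat on the dish's floor, mark upward.
- mark (a point): Yellow paint dot of 13 mm with a scribed black cross, on the ring's upper face, 45 mm from its axis (the middle of the band); this point is at its centre, on the upper face.
- dish: Round sheet-steel parts dish screwed to the bench (fixed): flat floor of 120 mm diameter, 4 mm above the bench; wall flared at 40 degrees from level up to a rim of 206 mm inside and 214 mm outside diameter, 40 mm above the bench. Origin on the bench under its centre, z up. The ring on its floor has 2 mm to the foot of the wall all round.
- dish_floor (a point): Centre of the dish's floor, on its upper face. A ring pushed outward from inside its hole climbs the wall, easily if the fingertip rises along with it (about 28 mm up in 44 mm outward); with its edge 5 to 10 mm past the rim it stays leaning there at about 20 degrees (friction about 0.6), so that one finger fits outside the dish and the other in the ring's hole.
- press: Green cast-iron arbor press bolted down (fixed), origin on the bench under the punch, z up, x from its open front to its column. Its level steel table is 52 mm above the bench, from 100 mm before the punch axis to 70 mm behind it (along x), 75 mm to either side; column, 62 mm wide, from 102 mm behind the axis. Head top 330 mm, ram top 425 mm; a lever on its -y side rises backwards to 450 mm.
- punch: Square 28 mm ram end, 26 mm collar (from 95 mm above the bench) and brass 10 mm punch, fixed under the press head; origin and axes as the press. The head over it has its underside 200 mm above the bench, is 82 mm wide and reaches 49 mm before the punch axis, so the hand must lean away from it, towards the open front.
- punch_tip (a point): Lower end of the punch, 80 mm above the bench, 28 mm above the press table; a dark hole of 15 mm in the table lies straight below it.
- spray_can: Red and white spray can, loose, 66 mm diameter, 190 mm tall, upright; origin at the centre of its base.
- oil_bottle: Dark teal oil bottle with a yellow label, loose, 80 mm diameter, 204 mm tall, upright; origin at the centre of its base.
- screwdriver: Screwdriver with a red handle lying on the bench, 200 mm long, about 30 mm thick; x runs along it towards the blade, origin under its middle.
- gearbox: Grey aluminium gearbox casing standing on the bench, 200 by 165 mm, 135 mm high, 4 kg; origin at the centre of its underside.
There are look-alikes about, which are no part of the job. There is more than one size of the flange; the job needs the largest.

How it is judged (in metres and radians):
On the way:
1. the ring leans in the dish: one edge raised up the wall (tilted more than 11 degrees), the other still down in the dish (angle between flange's own z axis and vertical between 0.2 and 0.7 rad and horizontal distance between flange and dish below 0.085 m and z of flange in the frame of dish below 0.04 m), for 0.2 s.
At the end, for the whole second after the job is handed in: The ring lies flat and still on the press table, let go, mark upward and no more than 4 mm (seen from above) from straight under the punch tip; the spray can, oil bottle, screwdriver and gearbox are no more than 30 mm from where they began, the can, bottle and gearbox still upright (horizontal distance between mark and punch_tip below 0.004 m and angle between flange's own z axis and vertical below 0.05 rad and z of flange in the frame of press between 0.049 and 0.055 m and linear speed of flange below 0.01 m/s and distance of each of spray_can, oil_bottle, screwdriver, gearbox from where it was at the start of the episode below 0.03 m and angle between each of spray_can, oil_bottle, gearbox's own z axis and vertical below 0.2 rad); the robot touches nothing.
It fails at once if the punch is bumped (more than 2 N) (contact force between anything else and punch above 2 N).
It fails at once if the ring falls or is thrown (faster than 0.6 m/s with no finger on it) (linear speed of flange above 0.6 m/s and contact force between the fingers and flange below 0.05 N).
It fails at once if a bystander is pushed more than 30 mm or tipped over (distance of any of spray_can, oil_bottle, screwdriver, gearbox from where it was at the start of the episode above 0.03 m or angle between any of spray_can, oil_bottle, gearbox's own z axis and vertical above 0.35 rad).
It also fails if it takes over 72 s, if anything falls off the work surface, if the arm or the gripper's body presses on something with over 40 N, if the wrist force passes 120 N, or if a joint passes its speed limit or range.

## Robot

A 6-joint arm with a two-finger parallel gripper is mounted at the origin on the work surface. World frame = base frame: x ahead of the robot, y to its left, z up, the work surface at z = 0. Lengths are in mm, angles in rad, forces in N, time in s.
With the tool pointing down it reaches from about 350 to 875 mm from the base axis. Payload 4.2 kg.
Tool frame: the origin (TCP) lies between the finger pads; the fingertips stand 14 mm ahead of it and the grasp point (between the pads) lies 5 mm behind it; z points along the fingers, y is the line along which they close (so a half turn about z gives the same grasp; the last joint's range is limited). The gripper opens to 85 mm and grips with 20 to 120 N. Pads are 22 mm wide; open, the fingers measure 114 mm over their backs; the gripper's body (76 mm by 85 mm) begins 54 mm behind the grasp point. The pads swing forward as they close: fully open they stand 13 mm farther back than shut.
Start: joints at [1.43, 0.385, 0.008, 0, -1.194, -0.259], TCP at [243.238, 575.704, 245.312] pointing down, gripper open.
Joint ranges: [-3.14, 3.14], [-1.21, 2.06], [-1.07, 1.41], [-3.16, 2.05], [-2.99, -0.16], [-3.1, 3.1]. Speed limits (rad/s): [2.79, 2.79, 3.14, 3.14, 3.14, 3.14].

## Interface

Orientations are given as a unit quaternion [x, y, z, w].
In Python, from bench import * gives the robot as it stands.
- The arm moves only by the tool carry_out, never from a script. Its argument "motion" is a list of rows, each a list of 7 numbers: the turn, a rotation vector about the tool's x, y, z in rad, then the shift along the tool's x, y, z in mm, then the opening, from -1 (shut) to 1 (fully open), so that 0 is half open. A call has 1 to 5 rows; each row is the pose to reach, as a shift and turn from the pose commanded when the call began, along the tool's axes at that moment; what a row does not reach only later rows make up. A row lasts 1/8 s, in which the tool goes at most 62.5 mm and 10.7 degrees, less where a joint would pass 70% of its speed; a pose out of reach is approached as far as the arm can. A call with a gripper value outside its range is refused whole. The fingers move at their own pace and stop on an object; the grip force is fixed at half the most. Time passes only in rows, so rows that repeat a pose let the fingers close. It gives the time, the measured TCP pose, the force, the opening and the grip force at its end, in the units of the state.
- read_state(): the state, without advancing time (a new reading comes with each control period).
- get_image(name): name is "scene" or "top" or "wrist"; returns a dict with "color" (400x640x3 uint8, blue, green, red), "mtx" (3x3 intrinsics, pixels), "position" and "orientation" of the camera in the world. Camera axes: x right, y down, z forward; pixel columns grow to the right and rows downward; lengths in mm; the calibration is good to about 2 mm. A picture is of the moment at which its call begins. There is no depth.
- job_done(): hands the job in; it is judged then, once.
The state is a dict: "clock": time; "joints": joint angles; "joint_vel": joint speeds; "joint_efforts": joint torques, N m; "position": TCP position; "ee_rot": TCP orientation; "contact_force": force on the tool from outside, world axes, zero at the start; "wrist_torque": the same for the moment, N m; "gripper_width": finger opening in mm; "grasp_force": force on a finger pad.
Only numpy, scipy, OpenCV 4.12 (cv2) and the standard library are available. Lean on these libraries where they do the work, as an engineer would, in place of code of your own. Each camera call takes 0.05 s, during which the arm holds its last target. There are 200 camera calls.

## Working session

There is one attempt and no reset: what is moved stays moved. The work goes in short steps, Python scripts to look and compute and a tool call to move; the robot and the scene stay as the last step left them, time stands still between calls to the robot, and variables do not carry over. Pictures are saved under pics/ and viewed, at most 10 in all, crops included, and the job is handed in when it is done.

Besides the shell and the picture viewer there is one more tool, called as name(argument=value, ...) on one line, values as JSON. carry_out: Moves the arm, as the interface text tells. Its arguments: {"type":"object","properties":{"motion":{"type":"array"}},"required":["motion"]}

```bash
mkdir -p pics; ls; python3 - <<'E'
from bench import *
import cv2
s=read_state()
print(s)
for n in ("scene","top"):
    d=get_image(n); cv2.imwrite(f"pics/{n}0.png",d["color"]); print(n,d["mtx"],d["position"],d["orientation"])
E
```

```text
pics
{'clock': 0.0, 'joints': array([ 1.42960077e+00,  3.85562854e-01,  6.61297178e-03, -5.18926378e-04,
       -1.19399582e+00, -2.58582704e-01]), 'joint_vel': array([-3.77543682e-05,  1.31922932e-03, -3.42471704e-04,  1.04519914e-03,
       -1.69832720e-03,  9.07253887e-04]), 'joint_efforts': array([ 1.18432778e-03, -3.92282474e+01,  1.88405067e+01,  4.18628007e+00,
       -4.67404825e-03,  6.70877327e-06]), 'position': array([243.0285266 , 575.20592762, 244.20976205]), 'ee_rot': array([ 9.80068992e-01, -1.98654369e-01, -1.77701975e-04,  1.08698236e-03]), 'contact_force': array([ 0.07414816, -0.89072542, -0.51383268]), 'wrist_torque': array([ 0.04674845,  0.02477848, -0.01277903]), 'grasp_force': 0.0, 'gripper_width': 85.35110926335652}
scene [[390.48461194   0.         322.24863745]
 [  0.         390.48461194 194.02495115]
 [  0.           0.           1.        ]] [1255.99955004   10.77717852  919.69110048] [ 0.60464099  0.72414871 -0.26006951 -0.20586834]
top [[469.85354351   0.         323.80698409]
 [  0.         469.85354351 200.42649184]
 [  0.           0.           1.        ]] [ 335.30388159 -155.15244679 1329.01732189] [-0.70344566  0.70430413 -0.06061495  0.07379518]
```

View pics/scene0.png

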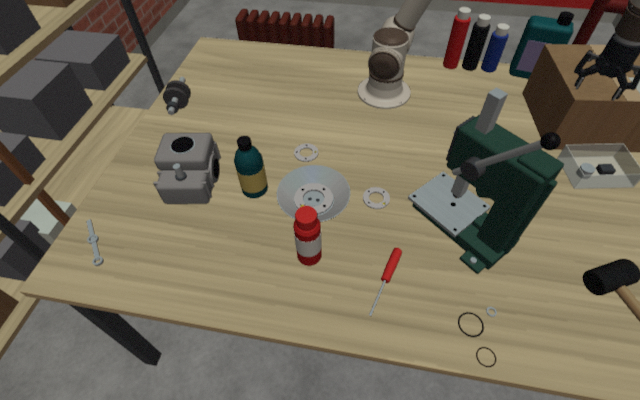

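View pics/top0.png

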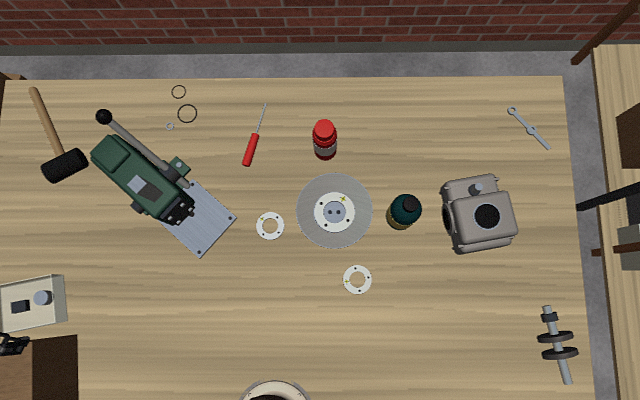

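The scene view shows the dish with the large ring near (313,195), between the spray can (308,240) and the bottle (252,170), and the press at right with its table near (450,205). In the top view the dish is at (334,211), the mark at about (344,199), and the press table's corners are near (236,217) and (198,258). Next I convert these to positions.

```bash
cat > h.py <<'E'
from bench import *
import cv2, numpy as np
from scipy.spatial.transform import Rotation as R
def ray(d,uv,z):
    c=np.array(d["position"]); v=R.from_quat(d["orientation"]).apply(np.linalg.inv(d["mtx"])@[uv[0],uv[1],1.])
    return c+v*(z-c[2])/v[2]
def proj(d,p):
    q=R.from_quat(d["orientation"]).inv().apply(np.atleast_2d(p)-np.array(d["position"]))@np.array(d["mtx"]).T
    return q[:,:2]/q[:,2:]
def blob(m,amin=5):
    n,l,s,c=cv2.connectedComponentsWithStats(m.astype(np.uint8))
    return [(tuple(s[i]),c[i]) for i in range(1,n) if s[i][4]>=amin]
E
python3 - <<'E'
from h import *
d=get_image("top"); im=d["color"]
crop=cv2.resize(im[90:290,80:440],None,fx=2.2,fy=2.2,interpolation=cv2.INTER_CUBIC); cv2.imwrite("pics/top1.png",crop)
hsv=cv2.cvtColor(im,cv2.COLOR_BGR2HSV)
for nm,uv,z in [("dishc",(334,211),30),("mark",(344,198.5),12),("ringc",(334,212),12),("tabF",(236,217),52),("tabF2",(199,258),52),("can",(324,127),190),("bot",(404,205),204),("gear",(480,214),135),("sdr",(247,160),20),("sdrtip",(265,105),10),("levertop",(104,117),450)]:
    print(nm,ray(d,uv,z).round(0))
m=(hsv[...,2]>215)&(hsv[...,1]<40)
for s,c in blob(m,60):
    print(s,c.round(1),ray(d,c,12).round(1))
y=(hsv[...,0]>22)&(hsv[...,0]<36)&(hsv[...,1]>150)&(hsv[...,2]>120)
for s,c in blob(y,3): print("Y",s,c.round(1),ray(d,c,12).round(1))
E
```

```text
dishc [ 555. -159.   30.]
mark [ 595. -188.   12.]
ringc [ 556. -159.   12.]
tabF [536. 111.  52.]
tabF2 [423. 208.  52.]
can [ 745. -134.  190.]
bot [ 540. -329.  204.]
gear [ 529. -532.  135.]
sdr [707.  92.  20.]
sdrtip [880.  45.  10.]
levertop [675. 299. 450.]
Y (np.int32(342), np.int32(197), np.int32(3), np.int32(4), np.int32(5)) [343.2 198.6] [ 594.3 -185.8   12. ]
```

View pics/top1.png

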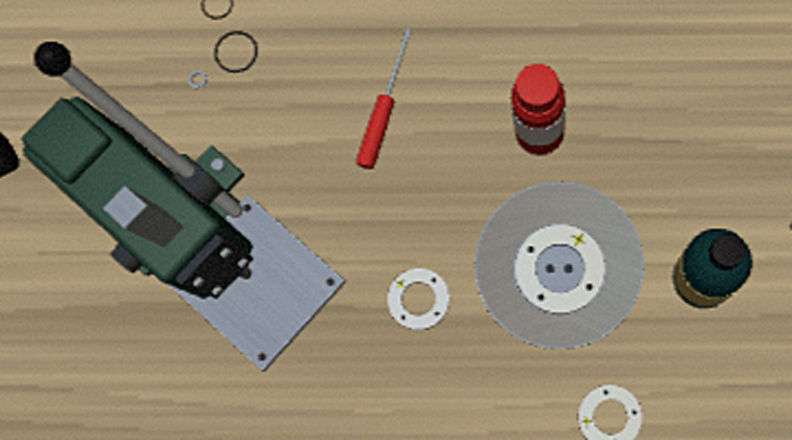

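```bash
cat >> h.py <<'E'
def tool(yaw_x,lean=0,tilt=None):
    """ring frame: xr at yaw; tool x=c xr+s zr, y=-yr, z=-c zr+s xr ; tilt=extra world rotation"""
    y=np.radians(yaw_x); t=np.radians(lean)
    xr=np.array([np.cos(y),np.sin(y),0]); zr=np.array([0,0,1.]); yr=np.cross(zr,xr)
    M=np.c_[np.cos(t)*xr+np.sin(t)*zr,-yr,-np.cos(t)*zr+np.sin(t)*xr]
    r=R.from_matrix(M)
    return tilt*r if tilt is not None else r
def plan(wps,start=None):
    """wps: list of (pos,Rot); prints one row per call, chained"""
    if start is None:
        s=read_state(); start=(s["position"],R.from_quat(s["ee_rot"]))
    p,r=np.array(start[0]),start[1]
    for q,t in wps:
        q=np.array(q,float); rv=(r.inv()*t).as_rotvec(); sh=r.inv().apply(q-p)
        print("turn",rv.round(3),"shift",sh.round(1),"rows",round(max(np.linalg.norm(sh)/62.5,np.degrees(np.linalg.norm(rv))/10.7),1))
        p,r=q,t
E
python3 - <<'E'
from h import *
plan([([350,200,290],tool(-23)),([500,-159,230],tool(-35)),],start=([243.2,575.7,245.3],tool(-22.9)))
E
```

```text
turn [0.    0.    0.002] shift [244.6 304.5 -44.7] rows 6.3
turn [0.    0.    0.209] shift [278.3 271.9  60. ] rows 6.3
```

carry_out(motion=[[0, 0, 0, 49, 61, -9, 1], [0, 0, 0, 98, 122, -18, 1], [0, 0, 0, 147, 183, -27, 1], [0, 0, 0, 195, 244, -36, 0.5], [0, 0, 0, 195, 244, -36, 0]])

```text
clock: 0.78
position: [327.4, 274.8, 281.3]
ee_rot: [0.98, -0.198, 0.0, -0.0]
contact_force: [1.6, -0.2, 0.2]
gripper_width: 51.3
grasp_force: 0.0
```

```bash
python3 - <<'E'
from h import *
s=read_state();print(s["clock"],s["position"],s["gripper_width"])
plan([([430,0,260],tool(-30)),([530,-159,200],tool(-35))])
E
```

```text
0.775 [327.42047342 274.779508   281.25058845] 51.336230138920456
turn [-0.    -0.     0.124] shift [201.3 213.3  21.3] rows 4.7
turn [0.    0.    0.087] shift [166.1  87.7  60. ] rows 3.2
```

carry_out(motion=[[0, 0, 0.02, 40, 43, 4, 0], [0, 0, 0.05, 80, 86, 8, -0.5], [0, 0, 0.07, 121, 128, 12, -1], [0, 0, 0.1, 161, 171, 17, -1], [0, 0, 0.12, 201, 213, 21, -1]])

```text
clock: 1.4
position: [429.8, 0.5, 260.1]
ee_rot: [0.966, -0.257, 0.0, -0.0]
contact_force: [1.2, 0.7, 0.1]
gripper_width: -0.2
grasp_force: 0.0
```

carry_out(motion=[[0, 0, 0.03, 42, 22, 15, -1], [0, 0, 0.06, 84, 44, 30, -1], [0, 0, 0.087, 125, 66, 45, -1], [0, 0, 0.087, 166, 88, 60, -1], [0, 0, 0.087, 166, 88, 60, -1]])

```text
clock: 2.02
position: [530.0, -158.5, 197.5]
ee_rot: [0.954, -0.301, -0.002, 0.001]
contact_force: [-0.1, 0.2, -0.1]
gripper_width: -0.0
grasp_force: 0.0
```

```bash
python3 - <<'E'
from h import *
s=read_state();print(s["clock"],s["position"],s["ee_rot"],s["joints"].round(2),s["contact_force"],s["gripper_width"])
d=get_image("wrist"); cv2.imwrite("pics/w1.png",d["color"]); np.save("w1.npy",d,allow_pickle=True)
print(d["mtx"],d["position"],d["orientation"])
print(proj(d,[[556,-159,12],[594,-186,12]]))
E
```

```text
2.025 [ 530.02958245 -158.52690672  197.54232317] [ 9.53724099e-01 -3.00675399e-01 -2.07695013e-03  5.77734092e-04] [ 0.    0.31 -0.24 -0.   -1.03  0.96] [-0.07968713  0.2051023  -0.05400358] -0.036242041517217397
[[357.59048729   0.         322.56685444]
 [  0.         357.59048729 196.23654896]
 [  0.           0.           1.        ]] [ 598.41304322 -206.4887713   325.57150197] [-0.4550937   0.87518684  0.14498914 -0.07691467]
[[305.20190713 147.83217911]
 [304.68859971  93.12236451]]
```

View pics/w1.png

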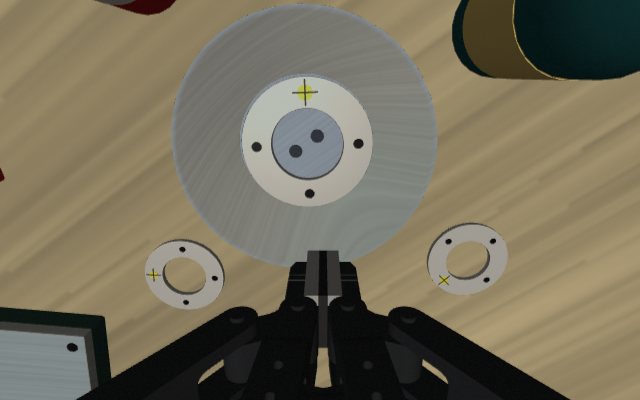

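The wrist view shows the ring centred near (307,142) with its mark at (305,92), and two smaller look-alikes at (185,273) and (467,260). The camera sits on the tool's +x side, so I'll turn the hand half round for the grasp to keep it clear of the press head.

```bash
cat >> h.py <<'E'
def hsv(d): return cv2.cvtColor(d["color"],cv2.COLOR_BGR2HSV)
def yellow(d):
    h=hsv(d); return (h[...,0]>22)&(h[...,0]<36)&(h[...,1]>130)&(h[...,2]>110)
E
python3 - <<'E'
from h import *
d=np.load("w1.npy",allow_pickle=True).item()
h=hsv(d); m=((h[...,1]<28)&(h[...,2]>175)).astype(np.uint8); 
for s,c in blob(m,300): print(s,c.round(1))
m=cv2.morphologyEx(m,cv2.MORPH_OPEN,np.ones((3,3)))
cs,hi=cv2.findContours(m,cv2.RETR_CCOMP,cv2.CHAIN_APPROX_NONE)
for c,i in zip(cs,hi[0]):
    if len(c)>100:
        e=cv2.fitEllipse(c); P=ray(d,e[0],12)
        pts=np.array([ray(d,q[0],12)[:2] for q in c]); print(len(c),i[3],e[0],P.round(1),"diam",(np.ptp(pts[:,0]),np.ptp(pts[:,1])))
for s,c in blob(yellow(d),15): print("Y",s,c.round(1),ray(d,c,12).round(1))
# dish rim: extremes from view
print([ray(d,u,40).round(1) for u in [(173,137),(437,137)]])
E
```

```text
(np.int32(242), np.int32(77), np.int32(129), np.int32(120), np.int32(6568)) [298.9 130.3]
639 -1 (302.0220642089844, 135.7396240234375) [ 566.3 -163.    12. ] diam (np.float64(95.95211793488386), np.float64(114.0569125044776))
Y (np.int32(298), np.int32(85), np.int32(6), np.int32(7), np.int32(32)) [301.   88.6] [ 598.7 -185.6   12. ]
Y (np.int32(305), np.int32(85), np.int32(7), np.int32(7), np.int32(39)) [307.7  88.3] [ 595.7 -190.4   12. ]
Y (np.int32(298), np.int32(93), np.int32(7), np.int32(7), np.int32(33)) [301.5  95.5] [ 594.  -182.7   12. ]
Y (np.int32(306), np.int32(93), np.int32(6), np.int32(7), np.int32(34)) [308.1  95.5] [ 590.8 -187.2   12. ]
Y (np.int32(149), np.int32(272), np.int32(4), np.int32(6), np.int32(19)) [150.8 274.3] [541.2  42.3  12. ]
Y (np.int32(440), np.int32(277), np.int32(8), np.int32(7), np.int32(35)) [443.5 279.9] [ 367.  -194.2   12. ]
[array([627.4, -82. ,  40. ]), array([ 506.4, -254.6,   40. ])]
```

```bash
python3 - <<'E'
from h import *
T=tool(-35)
plan([([558,-161,60],T),([558,-161,22],T)])
E
```

```text
turn [0.002 0.003 0.002] shift [ 25.7 -13.5 138.5] rows 2.3
turn [0. 0. 0.] shift [ 0.  0. 38.] rows 0.6
```

carry_out(motion=[[0, 0, 0, 12, -6, 50, -1], [0, 0, 0, 25, -13, 100, -1], [0, 0, 0, 25, -13, 138, -1], [0, 0, 0, 25, -13, 138, -1], [0, 0, 0, 25, -13, 138, -1]])

```text
clock: 2.7
position: [559.1, -159.5, 64.2]
ee_rot: [0.955, -0.298, 0.002, -0.0]
contact_force: [-0.5, 0.0, 0.8]
gripper_width: 0.1
grasp_force: 0.0
```

```bash
python3 - <<'E'
from h import *
T=tool(-35)
plan([([558,-161,22],T)]); d=get_image("wrist"); c=blob(yellow(d),10); print(c, [ray(d,q,12).round(1) for _,q in c])
cv2.imwrite("pics/w2.png",d["color"])
E
```

```text
turn [-0.001 -0.003  0.006] shift [-0.2  1.9 42.2] rows 0.7
[((np.int32(314), np.int32(143), np.int32(11), np.int32(11), np.int32(96)), array([319.66666667, 148.77083333])), ((np.int32(327), np.int32(143), np.int32(11), np.int32(11), np.int32(93)), array([330.97849462, 148.61290323])), ((np.int32(327), np.int32(155), np.int32(11), np.int32(11), np.int32(88)), array([331.18181818, 159.69318182])), ((np.int32(314), np.int32(156), np.int32(11), np.int32(10), np.int32(88)), array([319.80681818, 159.80681818]))] [array([ 598.9, -185.7,   12. ]), array([ 595.7, -190.5,   12. ]), array([ 590.9, -187.3,   12. ]), array([ 594.2, -182.5,   12. ])]
```

View pics/w2.png

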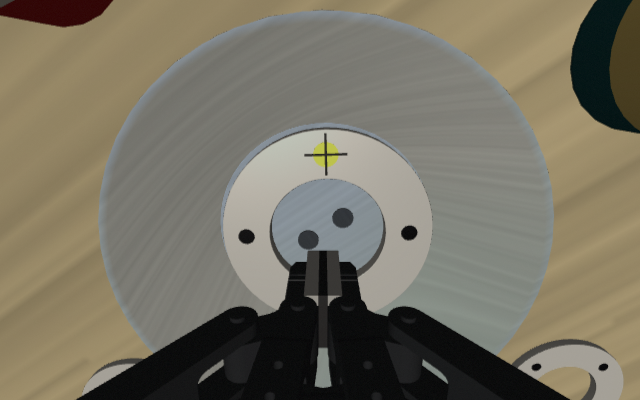

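The wrist view from close by shows the ring's hole round (328,232), the mark at (326,154) and the drilled holes at (246,236) and (409,233); the shut fingers are over the hole. I descend and push.

carry_out(motion=[[0, 0, 0, 0, 2, 20, -1], [0, 0, 0, 0, 2, 36, -1], [0, 0, 0, 0, 2, 41, -1], [0, 0, 0, 0, 2, 41, -1]])

```text
clock: 3.25
position: [557.0, -161.6, 21.3]
ee_rot: [0.954, -0.299, 0.0, 0.0]
contact_force: [-0.4, -0.2, -0.1]
gripper_width: 0.2
grasp_force: 0.0
```

carry_out(motion=[[0, 0, 0, 0, -5, 0, -1], [0, 0, 0, 0, -10, 0, -1], [0, 0, 0, 0, -14, 0, -1], [0, 0, 0, 0, -17, 0, -1], [0, 0, 0, 0, -17, 0, -1]])

```text
clock: 3.88
position: [566.7, -147.4, 21.1]
ee_rot: [0.954, -0.299, 0.0, -0.0]
contact_force: [0.4, -0.1, -0.4]
gripper_width: -0.1
grasp_force: 0.0
```

carry_out(motion=[[0, 0, 0, 0, -3, 0, -1], [0, 0, 0, 0, -7, -2, -1], [0, 0, 0, 0, -12, -5, -1], [0, 0, 0, 0, -17, -8, -1], [0, 0, 0, 0, -22, -11, -1]])

```text
clock: 4.5
position: [579.5, -129.2, 32.4]
ee_rot: [0.954, -0.299, 0.0, -0.0]
contact_force: [0.1, -1.0, -0.2]
gripper_width: 0.2
grasp_force: 0.0
```

```bash
python3 - <<'E'
from h import *
s=read_state();print(s["position"],s["contact_force"])
d=get_image("wrist"); cv2.imwrite("pics/w3.png",d["color"]); c=blob(yellow(d),10); print([q.round(1) for _,q in c], [ray(d,q,12).round(1) for _,q in c])
E
```

```text
[ 579.45559363 -129.1881956    32.44160294] [ 0.07625453 -0.95876603 -0.17039971]
[array([396.6, 162. ]), array([410.7, 161.4]), array([396.1, 175.3]), array([410.1, 174.8])] [array([ 600.8, -182.8,   12. ]), array([ 597.6, -187.9,   12. ]), array([ 595.9, -179.6,   12. ]), array([ 592.7, -184.7,   12. ])]
```

View pics/w3.png

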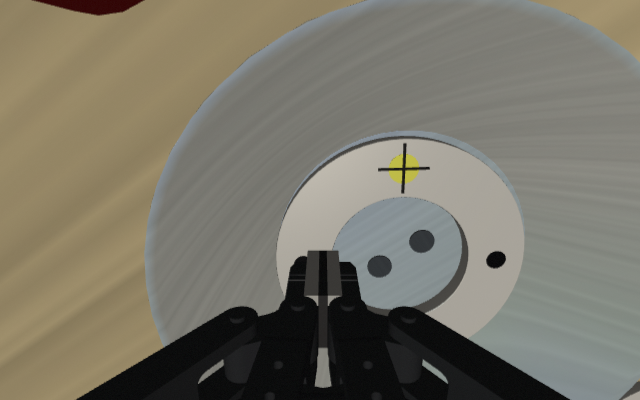

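The ring has moved only about 3 mm: the fingertip, thinner than assumed, rose before reaching the hole's edge and is now above the band. I go back, down and push again, rising only after contact.

carry_out(motion=[[0, 0, 0, 0, 12, -1, -1], [0, 0, 0, 0, 24, -1, -1], [0, 0, 0, 0, 24, 8, -1], [0, 0, 0, 0, 24, 11, -1], [0, 0, 0, 0, 20, 11, -1]])

```text
clock: 5.18
position: [567.4, -146.0, 20.4]
ee_rot: [0.954, -0.299, -0.001, 0.0]
contact_force: [-0.3, -0.2, -1.0]
gripper_width: 0.1
grasp_force: 0.0
```

carry_out(motion=[[0, 0, 0, 0, -2, 0, -1], [0, 0, 0, 0, -4, 0, -1], [0, 0, 0, 0, -6, 0, -1], [0, 0, 0, 0, -6, 0, -1]])

```text
clock: 5.68
position: [571.3, -140.9, 21.2]
ee_rot: [0.954, -0.299, 0.0, -0.0]
contact_force: [0.3, 0.3, -0.6]
gripper_width: 0.1
grasp_force: 0.0
```

carry_out(motion=[[0, 0, 0, 0, -1, 0, -1], [0, 0, 0, 0, -2, 0, -1], [0, 0, 0, 0, -3, 0, -1], [0, 0, 0, 0, -3, 0, -1]])

```text
clock: 6.18
position: [572.4, -138.9, 21.0]
ee_rot: [0.954, -0.299, -0.0, 0.0]
contact_force: [-0.5, -1.1, 0.1]
gripper_width: -0.4
grasp_force: 0.8
```

carry_out(motion=[[0, 0, 0, 0, -1, 0, -1], [0, 0, 0, 0, -2, 0, -1], [0, 0, 0, 0, -3, 0, -1], [0, 0, 0, 0, -3, 0, -1]])

```text
clock: 6.68
position: [572.9, -137.5, 21.2]
ee_rot: [0.954, -0.299, -0.002, 0.001]
contact_force: [-3.0, -7.7, 3.1]
gripper_width: 0.3
grasp_force: 3.7
```

```bash
python3 - <<'E'
from h import *
s=read_state();print(s["position"],s["contact_force"])
d=get_image("wrist"); c=blob(yellow(d),10); print([q.round(1) for _,q in c], np.mean([ray(d,q,12) for _,q in c],axis=0).round(1))
E
```

```text
[ 572.90859159 -137.54836173   21.21924636] [-2.96010442 -7.67581247  3.10686465]
[array([372.6, 167.7]), array([387.7, 167.3]), array([372.5, 182. ]), array([387.5, 181.4])] [ 597.  -182.7   12. ]
```

Firm contact (8 N). Now the climb: outward and up together.

carry_out(motion=[[0, 0, 0, 0, -3, -3, -1], [0, 0, 0, 0, -6, -5, -1], [0, 0, 0, 0, -10, -7, -1], [0, 0, 0, 0, -14, -10, -1], [0, 0, 0, 0, -14, -10, -1]])

```text
clock: 7.35
position: [581.5, -124.9, 31.2]
ee_rot: [0.954, -0.299, -0.001, 0.001]
contact_force: [-3.5, -3.5, 3.6]
gripper_width: 0.0
grasp_force: 2.6
```

```bash
python3 - <<'E'
from h import *
s=read_state();print(s["position"],s["contact_force"])
d=get_image("wrist"); c=blob(yellow(d),10); print([q.round(1) for _,q in c], np.mean([ray(d,q,18) for _,q in c],axis=0).round(1))
E
```

```text
[ 581.49878723 -124.88715979   31.24417694] [-3.48598821 -3.5448938   3.57817609]
[array([385. , 164.6]), array([370.2, 165.7]), array([384.4, 178.8]), array([369.9, 179.8])] [ 605.9 -169.6   18. ]
```

carry_out(motion=[[0, 0, 0, 0, -4, -3, -1], [0, 0, 0, 0, -8, -5, -1], [0, 0, 0, 0, -12, -8, -1], [0, 0, 0, 0, -16, -10, -1], [0, 0, 0, 0, -16, -10, -1]])

```text
clock: 8.02
position: [590.5, -111.9, 41.3]
ee_rot: [0.954, -0.299, -0.001, 0.001]
contact_force: [-3.8, -4.3, 4.0]
gripper_width: -0.1
grasp_force: 3.8
```

carry_out(motion=[[0, 0, 0, 0, -4, -3, -1], [0, 0, 0, 0, -8, -5, -1], [0, 0, 0, 0, -12, -8, -1], [0, 0, 0, 0, -14, -9, -1], [0, 0, 0, 0, -14, -9, -1]])

```text
clock: 8.65
position: [598.4, -100.6, 50.2]
ee_rot: [0.954, -0.299, -0.001, 0.001]
contact_force: [-4.2, -4.8, 3.5]
gripper_width: 0.2
grasp_force: 4.8
```

```bash
python3 - <<'E'
from h import *
s=read_state();print(s["position"],s["contact_force"])
d=get_image("wrist"); cv2.imwrite("pics/w4.png",d["color"]);c=blob(yellow(d),10); print([q.round(1) for _,q in c], np.mean([ray(d,q,30) for _,q in c],axis=0).round(1))
E
```

```text
[ 598.37678049 -100.55973435   50.20452277] [-4.15151613 -4.83066697  3.540799  ]
[array([365.8, 162.3]), array([379.2, 160.7]), array([378.5, 174.2]), array([365.5, 175.9])] [ 623.3 -144.2   30. ]
```

View pics/w4.png

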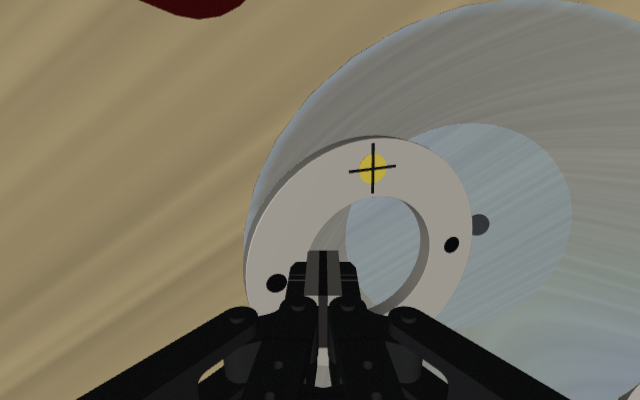

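The ring leans with its left edge at the dish's rim, near (250,250), and the mark at (372,168). I push about 9 mm more, so that the edge stays past the rim.

carry_out(motion=[[0, 0, 0, 0, -3, -1, -1], [0, 0, 0, 0, -5, -1, -1], [0, 0, 0, 0, -8, -2, -1], [0, 0, 0, 0, -10, -2, -1], [0, 0, 0, 0, -10, -2, -1]])

```text
clock: 9.32
position: [600.4, -96.0, 52.6]
ee_rot: [0.954, -0.299, -0.005, 0.004]
contact_force: [-10.0, -16.4, 9.5]
gripper_width: -0.2
grasp_force: 11.2
```

```bash
python3 - <<'E'
from h import *
s=read_state();print(s["position"],s["contact_force"])
for n in ("wrist","top"):
    d=get_image(n); cv2.imwrite(f"pics/{n}5.png",d["color"]);c=blob(yellow(d),3); print([(q.round(1),ray(d,q,30).round(1)) for _,q in c])
E
```

```text
[600.37325202 -96.03022146  52.55507511] [-10.02412652 -16.38522651   9.48561366]
[(array([364.5, 161. ]), array([ 629.1, -138.7,   30. ])), (array([378. , 158.7]), array([ 626.6, -144.1,   30. ])), (array([378.2, 172.3]), array([ 621.4, -140.9,   30. ])), (array([365.2, 174.4]), array([ 623.9, -135.7,   30. ]))]
[(array([326.5, 186.1]), array([ 626.9, -138.4,   30. ])), (array([261.5, 218.5]), array([534.6,  43.9,  30. ])), (array([346.3, 281. ]), array([ 362. , -192.2,   30. ]))]
```

carry_out(motion=[[0, 0, 0, 0, 2, -3, -1], [0, 0, 0, 0, 2, -5, -1], [0, 0, 0, 0, 0, -6, -1], [0, 0, 0, 0, -2, -6, -1], [0, 0, 0, 0, -2, -6, -1]])

```text
clock: 10.05
position: [606.6, -89.8, 58.2]
ee_rot: [0.954, -0.298, -0.0, 0.0]
contact_force: [-2.3, -2.5, 2.7]
gripper_width: -0.3
grasp_force: 2.2
```

```bash
python3 - <<'E'
from h import *
s=read_state();print(s["position"],s["contact_force"])
d=get_image("wrist"); cv2.imwrite("pics/w6.png",d["color"]);c=blob(yellow(d),10); print([q.round(1) for _,q in c], np.mean([ray(d,q,30) for _,q in c],axis=0).round(1))
E
```

```text
[606.56375762 -89.78247145  58.16104746] [-2.27781922 -2.52039547  2.66624339]
[array([377.2, 159.7]), array([363.5, 161.8]), array([377.2, 173.3]), array([364.1, 175.2])] [ 630.  -132.8   30. ]
```

View pics/w6.png

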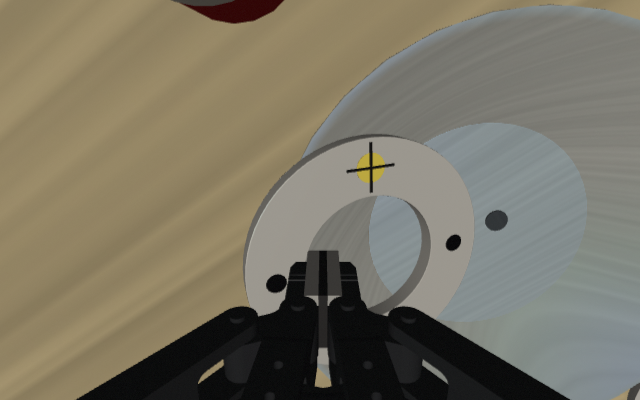

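The ring's edge at left (245,265) is now clearly past the rim; mark at (370,168). I back off inside the hole and rise clear.

carry_out(motion=[[0, 0, 0, 0, 3, 0, -1], [0, 0, 0, 0, 7, 0, -1], [0, 0, 0, 0, 14, 0, -1], [0, 0, 0, 0, 16, -10, -1], [0, 0, 0, 0, 16, -40, -1]])

```text
clock: 10.72
position: [596.2, -103.6, 97.4]
ee_rot: [0.954, -0.299, -0.002, 0.001]
contact_force: [0.5, 0.1, 0.7]
gripper_width: 0.6
grasp_force: 0.0
```

carry_out(motion=[[0, 0, 0, 0, 0, -40, -1], [0, 0, 0, 0, 0, -90, -1], [0, 0, 0, -20, 0, -110, -1], [0, 0, 0, -40, 0, -110, -1], [0, 0, 0, -40, 0, -110, -1]])

```text
clock: 11.35
position: [563.9, -80.1, 209.4]
ee_rot: [0.954, -0.298, 0.001, -0.001]
contact_force: [1.0, -0.9, 0.1]
gripper_width: -0.1
grasp_force: 0.0
```

```bash
python3 - <<'E'
from h import *
s=read_state();print(s["clock"],s["position"],s["contact_force"])
d=get_image("wrist"); cv2.imwrite("pics/w7.png",d["color"]);np.save("w7.npy",d,allow_pickle=True);c=blob(yellow(d),10); print([q.round(1) for _,q in c], np.mean([ray(d,q,30) for _,q in c],axis=0).round(1))
E
```

```text
11.35 [563.88800018 -80.06607199 209.44585403] [ 1.00808093 -0.89705586  0.05933151]
[array([325.6,  66.5]), array([332.4,  66.3]), array([333. ,  73.8]), array([325.8,  74.5]), array([234.7, 254.1]), array([238.8, 254.3]), array([522.4, 261.3])] [571.8 -94.4  30. ]
```

View pics/w7.png

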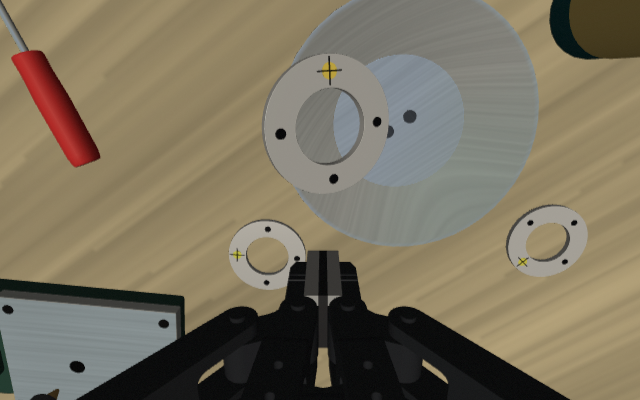

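The ring stays leaning on the rim: mark (329,70), drilled holes (281,134), (377,122) and (334,179). The press table shows at lower left, with its punch hole at (77,366). I solve the ring's pose from these four points.

```bash
cat >> h.py <<'E'
def dark(d,uv,r,th=70):
    x,y=map(int,uv); g=d["color"].max(2)[y-r:y+r+1,x-r:x+r+1]
    b=blob(g<th,4)
    b=sorted(b,key=lambda q:np.hypot(*(q[1]-r)))[0]
    return b[1]+[x-r,y-r],b[0][4]
def ringpose(d,px):
    """px: mark, hole90, hole180, hole270 -> (centre of underside, Rot) in world"""
    obj=np.array([[45,0,8],[0,45,8],[-45,0,8],[0,-45,8.]])
    n,rs,ts,e=cv2.solvePnPGeneric(obj,np.array(px,float),d["mtx"],None,flags=cv2.SOLVEPNP_IPPE)
    C=R.from_quat(d["orientation"]); out=[]
    for r,t,ee in zip(rs,ts,e):
        W=C*R.from_rotvec(r.ravel()); P=C.apply(t.ravel())+d["position"]; out.append((P,W,ee))
        z=W.apply([0,0,1]); x=W.apply([1,0,0]); y=W.apply([0,1,0])
        print("c",P.round(1),"x",x.round(3),"y",y.round(3),"tilt",np.degrees(np.arccos(z[2])).round(1),"err",ee)
    return out
E
python3 - <<'E'
from h import *
d=np.load("w7.npy",allow_pickle=True).item()
mk=np.mean([[325.6,66.5],[332.4,66.3],[333,73.8],[325.8,74.5]],axis=0)
hs=[dark(d,u,9) for u in [(281,134),(334,179),(377,122)]]; print(mk,hs)
ringpose(d,[mk]+[h[0] for h in hs])
for u in [(8,310),(163,324),(77,366)]:
    q=dark(d,u,8); print(q, ray(d,q[0],52).round(1))
print("dish ctr floor",ray(d,(399,119.5),4))
s=np.load  # top
t=get_image("top"); print([ray(t,u,52).round(1) for u in [(236,217),(199,258)]])
E
```

```text
[329.2    70.275] [(array([280.34065934, 133.54945055]), np.int32(91)), (array([333.1969697 , 178.36363636]), np.int32(66)), (array([376.55555556, 121.44444444]), np.int32(63))]
c [ 596.3 -107.4   28.1] x [ 0.846 -0.532  0.029] y [0.47  0.772 0.429] tilt 25.4 err [0.01908858]
c [ 592.9 -110.6   30.6] x [ 0.806 -0.513 -0.294] y [ 0.362  0.822 -0.439] tilt 31.9 err [2.50972929]
(array([  7.32876712, 309.05479452]), np.int32(73)) [630.1 236.3  52. ]
(array([163.35294118, 323.45588235]), np.int32(68)) [534.  126.2  52. ]
(array([ 76.94852941, 366.41911765]), np.int32(136)) [545.1 233.3  52. ]
dish ctr floor [ 560.68703825 -163.45715047    4.        ]
[array([535.6, 111.1,  52. ]), array([423.1, 208. ,  52. ])]
```

```bash
cat >> h.py <<'E'
def toolA(ring,lean): return ring*tool(0,lean)*R.from_euler("z",180,degrees=True)
E
python3 - <<'E'
from h import *
d=np.load("w7.npy",allow_pickle=True).item()
s=read_state(); p=s["position"]; r=R.from_quat(s["ee_rot"])
for q in [(11,0,14),(-11,0,14),(11,0,11),(11,9,14)]: print(q,proj(d,p+r.apply(q)).round(0))
ring=R.from_euler("ZX",[-33,21],degrees=True); c=np.array([596.4,-107.4,24.5])
T=toolA(ring,24); zt=T.apply([0,0,1]); 
tip=c+ring.apply([0,45,2.5]); tcp=tip-14*zt; print("tcp",tcp.round(1),"T",T.as_matrix().round(2))
mid=tool(-35)*R.from_euler("z",-90,degrees=True)
pre=tcp-90*zt
print((r.inv()*T).as_rotvec(), "x yaw")
# go: rotate about z in steps at a height, chained
V0=r; steps=[]
rv=(r.inv()*T).as_rotvec()
for f in (.25,.5,.75,1): steps.append((p+(pre-p)*f, r*R.from_rotvec(rv*f)))
plan(steps); plan([(tcp-10*zt,T),(tcp,T)],start=(pre,T))
E
```

```text
(11, 0, 14) [[322. 245.]]
(-11, 0, 14) [[322. 288.]]
(11, 0, 11) [[322. 248.]]
(11, 9, 14) [[342. 245.]]
tcp [611.5 -73.7  54.9] T [[-0.69  0.51  0.52]
 [ 0.62  0.78  0.05]
 [-0.38  0.36 -0.85]]
[-0.6229174   0.56052145 -2.97956467] x yaw
turn [-0.156  0.14  -0.745] shift [-0.3 -0.4 19.2] rows 4.1
turn [-0.156  0.14  -0.745] shift [-1.3 -4.2 18.7] rows 4.1
turn [-0.156  0.14  -0.745] shift [ 0.6 -7.5 17.7] rows 4.1
turn [-0.156  0.14  -0.745] shift [ 4.3 -8.4 16.8] rows 4.1
turn [0. 0. 0.] shift [ 0. -0. 80.] rows 1.3
turn [0. 0. 0.] shift [ 0. -0. 10.] rows 0.2
```

carry_out(motion=[[0, 0, 0.18, 0, 0, 0, -0.5], [0, 0, 0.36, 0, 0, 0, 0], [0, 0, 0.54, 0, 0, 0, 0.1], [0, 0, 0.72, 0, 0, 0, 0.1], [0, 0, 0.85, 0, 0, 0, 0.1]])

```text
clock: 12.08
position: [565.0, -81.0, 207.6]
ee_rot: [0.745, -0.668, -0.0, 0.0]
contact_force: [-0.9, -1.5, 0.2]
gripper_width: 47.0
grasp_force: 0.0
```

carry_out(motion=[[0, 0, 0.18, 0, 0, 0, 0.1], [0, 0, 0.36, 0, 0, 0, 0.1], [0, 0, 0.54, 0, 0, 0, 0.1], [0, 0, 0.72, 0, 0, 0, 0.1], [0, 0, 0.85, 0, 0, 0, 0.1]])

```text
clock: 12.7
position: [565.0, -80.9, 207.6]
ee_rot: [-0.403, 0.915, -0.0, -0.0]
contact_force: [0.6, 0.3, -0.4]
gripper_width: 47.4
grasp_force: 0.0
```

carry_out(motion=[[0, 0, 0.18, 0, 0, 0, 0.1], [0, 0, 0.36, 0, 0, 0, 0.1], [0, 0, 0.54, 0, 0, 0, 0.1], [0, 0, 0.72, 0, 0, 0, 0.1], [0, 0, 0.85, 0, 0, 0, 0.1]])

```text
clock: 13.32
position: [565.0, -81.0, 207.6]
ee_rot: [0.01, 1.0, -0.0, -0.0]
contact_force: [-0.5, -1.1, 0.7]
gripper_width: 47.2
grasp_force: 0.0
```

```bash
python3 - <<'E'
from h import *
s=read_state(); print(s["clock"],s["position"],s["joints"].round(2),s["gripper_width"])
ring=R.from_euler("ZX",[-33,21],degrees=True); c=np.array([596.4,-107.4,24.5])
T=toolA(ring,24); zt=T.apply([0,0,1]); tcp=c+ring.apply([0,45,2.5])-14*zt; pre=tcp-90*zt
plan([(pre,T)])
# which points visible before moving: refine from this view
d=get_image("wrist"); cv2.imwrite("pics/w8.png",d["color"]); print(proj(d,[c+ring.apply(q) for q in [(45,0,8),(0,45,8),(-45,0,8),(0,-45,8)]]).round(0))
E
```

```text
13.325 [565.04419663 -80.95289105 207.61947584] [ 0.14  0.32 -0.18  0.   -1.06 -1.73] 47.17290444312786
turn [-0.238 -0.506  0.618] shift [ 0.3  2.5 76. ] rows 4.5
[[268. 245.]
 [332. 237.]
 [318. 166.]
 [255. 178.]]
```

carry_out(motion=[[-0.05, -0.1, 0.12, 0, 0, 15, 0.1], [-0.1, -0.2, 0.25, 0, 1, 30, 0.1], [-0.14, -0.3, 0.37, 0, 2, 45, 0.1], [-0.19, -0.4, 0.49, 0, 2, 60, 0.1], [-0.238, -0.506, 0.618, 0, 2.5, 76, 0.1]])

```text
clock: 14.0
position: [565.9, -85.1, 136.8]
ee_rot: [0.306, 0.914, 0.12, 0.238]
contact_force: [33.7, 1.2, 12.9]
gripper_width: 47.1
grasp_force: 0.0
```

```bash
python3 - <<'E'
from h import *
s=read_state(); print(s["clock"],s["position"],s["joints"].round(2),s["gripper_width"])
ring=R.from_euler("ZX",[-33,21],degrees=True); c=np.array([596.4,-107.4,24.5])
T=toolA(ring,24); zt=T.apply([0,0,1]); tcp=c+ring.apply([0,45,2.5])-14*zt
plan([(tcp-25*zt,T),(tcp,T)])
d=get_image("wrist"); cv2.imwrite("pics/w9.png",d["color"]); np.save("w9.npy",d,allow_pickle=True)
P=proj(d,[c+ring.apply(q) for q in [(45,0,8),(0,45,8),(-45,0,8),(0,-45,8)]]); print(P.round(0))
for u in P[1:]:
    try: print(dark(d,u,14))
    except Exception as e: print("x")
c_=blob(yellow(d),8); print([(q.round(0),s[4]) for s,q in c_])
E
```

```text
14.0 [565.90142836 -85.11212781 136.77252724] [ 0.13  0.25 -0.62 -0.05 -0.16 -2.3 ] 47.09370392168831
turn [ 0.009 -0.022  0.003] shift [ 5.3  2.2 69.3] rows 1.1
turn [0. 0. 0.] shift [-0.  0. 25.] rows 0.4
[[267. 242.]
 [326. 198.]
 [252. 142.]
 [194. 198.]]
(array([326.97959184, 203.57142857]), np.int32(98))
(array([250.54676259, 144.48201439]), np.int32(139))
(array([195.7       , 199.56666667]), np.int32(90))
[(array([265., 246.]), np.int32(60)), (array([272., 244.]), np.int32(33)), (array([273., 249.]), np.int32(23))]
```

The last joint pair is near its range (j5 at −0.16) and the view confirms the ring's predicted points to within 6 px. Before going on I check the reach with a small arm model fitted to the recorded poses.

```bash
cat > kin.py <<'E'
from h import *
from scipy.optimize import least_squares
def fk(q,P):
    H,L1,L2,L3,lat,o=P
    u=R.from_euler("z",q[0]); f=lambda a:R.from_euler("y",a)
    # x forward; rotation about y positive = nose down
    p=np.array([0,lat,H])+f(q[1]).apply([0,0,L1])
    F=f(q[1]-q[2]); p=p+F.apply([L2,0,o])
    W=F*R.from_euler("x",q[3])*f(-q[4])
    p=p+W.apply([L3,0,0])
    # tool z = W x ; tool x yaw at down = j1+j6-pi/2
    B=W*R.from_euler("x",-q[5])
    # at down (W=Ry(90)): W z->+x fwd, W y->+y ; tool x at q5=0 = -y
    M=R.from_matrix(np.c_[[0,-1,0],[0,0,-1],[1,0,0]].astype(float))
    return u.apply(p),u*B*M
D=[([1.4296,.38556,.00661,-.0005,-1.19400,-.2586],[243.03,575.21,244.21]),([0,.31,-.24,0,-1.03,.96],[530.03,-158.53,197.54]),([.14,.32,-.18,0,-1.06,-1.73],[565.04,-80.95,207.62])]
LO=np.array([-3.14,-1.21,-1.07,-3.16,-2.99,-3.1]);HI=np.array([3.14,2.06,1.41,2.05,-.16,3.1])
def fit(extra):
    dd=D+extra; w=[1,.3,.3]+[2]*len(extra)
    f=lambda P:np.concatenate([wi*(fk(q,P)[0]-p) for wi,(q,p) in zip(w,dd)])
    return least_squares(f,[300,400,400,200,-159,0]).x
def ik(p,T,P,q0=[.2,.3,-.3,0,-.6,-2]):
    f=lambda q:np.r_[(fk(q,P)[0]-p),200*(T.inv()*fk(q,P)[1]).as_rotvec()]
    s=least_squares(f,np.clip(q0,LO+.01,HI-.01),bounds=(LO,HI)); return s.x,np.sqrt(2*s.cost)
E
python3 - <<'E'
from kin import *
s=read_state(); q=s["joints"]; print(q.round(4),s["position"],s["contact_force"].round(1),s["wrist_torque"].round(2))
P=fit([(q,s["position"])]); print(P.round(1))
for a,p in D+[(q,s["position"])]:
    e=fk(a,P); print((e[0]-p).round(1))
print((R.from_quat(s["ee_rot"]).inv()*fk(q,P)[1]).as_rotvec().round(3))
np.save("P.npy",P)
ring=R.from_euler("ZX",[-33,21],degrees=True); c=np.array([596.4,-107.4,24.5])
for th in (24,15,8,0):
    T=toolA(ring,th); tcp=c+ring.apply([0,45,2.5])-14*T.apply([0,0,1]); x,e=ik(tcp,T,P); print("pick",th,x.round(2),e.round(2))
    G=R.from_euler("z",49,degrees=True); pc=np.array([545,234,52])+G.apply([-45,0,0])
    for dl in (0,):
        T=toolA(G,th); x,e=ik(pc+G.apply([0,45,2.5])-14*T.apply([0,0,1]),T,P,[.5,.2,-.5,0,-.6,-1.2]); print("place",th,x.round(2),e.round(2))
E
```

```text
[ 0.1284  0.25   -0.6312 -0.053  -0.1671 -2.301 ] [558.85563085 -86.21670048 131.31849976] [-6.  -0.4 -3.9] [-0.23  2.01  0.1 ]
[ 116.5  565.8  415.3  256.3 -155.9   14.3]
[-3.7  0.2 -0.1]
[ 1.7  2.7 -3.4]
[3.3 3.6 3.1]
[ 0.1 -1.   0. ]
[ 0.013 -0.012 -0.105]
pick 24 [ 0.16  0.44 -0.54 -0.32 -0.16 -2.7 ] 22.63
place 24 [ 0.71  0.33 -0.7   0.44 -0.16 -1.  ] 3.55
pick 15 [ 0.08  0.46 -0.51  0.62 -0.2  -1.69] 0.0
place 15 [ 0.72  0.35 -0.61  0.1  -0.35 -1.35] 0.0
pick 8 [ 0.04  0.49 -0.43  0.6  -0.38 -1.68] 0.0
place 8 [ 0.73  0.38 -0.53  0.03 -0.52 -1.42] 0.0
pick 0 [ 0.    0.53 -0.34  0.59 -0.57 -1.67] 0.0
place 0 [ 0.74  0.42 -0.45  0.   -0.7  -1.46] 0.0
```

```bash
sed -i 's/R.from_euler("x",q\[3\])/R.from_euler("x",-q[3])/' kin.py; python3 - <<'E'
from kin import *
s=read_state(); q=s["joints"]
P=fit([(q,s["position"])]); np.save("P.npy",P)
print(P.round(1),(R.from_quat(s["ee_rot"]).inv()*fk(q,P)[1]).as_rotvec().round(3))
ring=R.from_euler("ZX",[-33,21],degrees=True); c=np.array([596.4,-107.4,24.5])
for th in (12,15,18):
    T=toolA(ring,th); tcp=c+ring.apply([0,45,2.5])-14*T.apply([0,0,1])
    for bk in (0,80): x,e=ik(tcp-bk*T.apply([0,0,1]),T,P); print("pick",th,bk,x.round(2),e.round(2))
g=np.array([[a,b,-z] for a in np.linspace(-42.5,42.5,7) for b in np.linspace(-42.5,42.5,7) for z in np.linspace(59,200,60)])
for th in (12,15,18):
  for dl in (0,15,30,45,60):
    Rl=R.from_euler("z",dl,degrees=True); T=toolA(Rl,th); pc=np.array([0,0,52])+Rl.apply([-45,0,0])
    tcp=pc+Rl.apply([0,45,2.5])-14*T.apply([0,0,1]); B=tcp+T.apply(g)
    def dist(lo,hi): return np.linalg.norm(np.maximum(0,np.maximum(lo-B,B-hi)),axis=1).min()
    hd=dist(np.array([-49,-41,200]),np.array([200,41,330])); rm=dist(np.array([-14,-14,95]),np.array([14,14,200]))
    G=R.from_euler("z",49,degrees=True); x,e=ik(np.array([545,234,0])+G.apply(tcp),G*T,P,[.5,.2,-.5,0,-.6,-1.2]); print(th,dl,"head",hd.round(),"ram",rm.round(),x.round(2),e.round(2))
E
```

```text
[ 157.2  550.5  426.2  267.9 -159.5    2.7] [-0.  0.  0.]
pick 12 0 [ 0.07  0.48 -0.47 -0.6  -0.28 -1.7 ] 0.0
pick 12 80 [ 0.04  0.33 -0.46 -0.42 -0.42 -1.87] 0.0
pick 15 0 [ 0.09  0.47 -0.5  -0.6  -0.2  -1.72] 0.0
pick 15 80 [ 0.07  0.32 -0.51 -0.37 -0.34 -1.94] 0.0
pick 18 0 [ 0.1   0.46 -0.52 -0.54 -0.16 -1.78] 4.91
pick 18 80 [ 0.1   0.3  -0.55 -0.29 -0.26 -2.03] 0.0
12 0 head 0.0 ram 5.0 [ 0.73  0.37 -0.57 -0.06 -0.43 -1.4 ] 0.0
12 15 head 0.0 ram 5.0 [ 0.67  0.37 -0.55 -0.2  -0.46 -0.95] 0.0
12 30 head 0.0 ram 3.0 [ 0.61  0.39 -0.52 -0.29 -0.53 -0.56] 0.0
12 45 head 0.0 ram 1.0 [ 0.56  0.42 -0.46 -0.33 -0.61 -0.22] 0.0
12 60 head 0.0 ram 1.0 [ 0.52  0.46 -0.4  -0.32 -0.7   0.06] 0.0
15 0 head 0.0 ram 9.0 [ 0.73  0.35 -0.6  -0.09 -0.36 -1.36] 0.0
15 15 head 0.0 ram 9.0 [ 0.66  0.37 -0.58 -0.3  -0.4  -0.85] 0.0
15 30 head 0.0 ram 7.0 [ 0.59  0.39 -0.53 -0.4  -0.49 -0.44] 0.0
15 45 head 0.0 ram 4.0 [ 0.53  0.43 -0.47 -0.42 -0.6  -0.12] 0.0
15 60 head 0.0 ram 5.0 [ 0.49  0.47 -0.39 -0.4  -0.71  0.15] 0.0
18 0 head 0.0 ram 13.0 [ 0.73  0.35 -0.63 -0.14 -0.28 -1.31] 0.0
18 15 head 0.0 ram 13.0 [ 0.64  0.36 -0.61 -0.42 -0.35 -0.72] 0.0
18 30 head 0.0 ram 11.0 [ 0.57  0.39 -0.55 -0.53 -0.46 -0.3 ] 0.0
18 45 head 0.0 ram 8.0 [ 0.5   0.43 -0.48 -0.53 -0.59 -0.  ] 0.0
18 60 head 0.0 ram 8.0 [ 0.46  0.48 -0.39 -0.48 -0.72  0.24] 0.0
```

Leaning hard is out of the arm's range. New plan: grip with a 12° lean, lay the ring flat on the front of the press table, then push it home from the front with both open fingers.

```bash
python3 - <<'E'
from h import *
ring=R.from_euler("ZX",[-33,21],degrees=True); c=np.array([596.4,-107.4,24.5])
T=toolA(ring,12); zt=T.apply([0,0,1]); tcp=c+ring.apply([0,45,2.5])-14*zt
plan([(tcp-80*zt,T)]); print((tcp-80*zt).round(0))
E
```

```text
turn [-0.002  0.175 -0.003] shift [-19.4   9.3  14.6] rows 0.9
[584. -90. 129.]
```

carry_out(motion=[[0, 0.09, 0, -10, 5, 0, 0.1], [0, 0.175, 0, -19, 9, 5, 0.1], [0, 0.175, 0, -19, 9, 5, 0.1]])

```text
clock: 14.42
position: [590.7, -90.4, 144.9]
ee_rot: [0.293, 0.931, 0.147, 0.161]
contact_force: [-0.4, -0.3, -0.2]
gripper_width: 46.7
grasp_force: 0.0
```

```bash
cat >> h.py <<'E'
def seering(d,c,ring):
    P=proj(d,[c+ring.apply(q) for q in [(45,0,8),(0,45,8),(-45,0,8),(0,-45,8)]]); print(P.round(0).tolist())
    px=[]
    m=yellow(d); ys,xs=np.nonzero(m); k=np.hypot(xs-P[0][0],ys-P[0][1])<30
    px.append([(xs[k].min()+xs[k].max())/2,(ys[k].min()+ys[k].max())/2] if k.sum() else P[0])
    for u in P[1:]:
        try: q=dark(d,u,16); px.append(q[0]); print(q[0].round(1),q[1])
        except Exception: print("none",u); px.append(u)
    print("mark",px[0],k.sum()); return px
E
python3 - <<'E'
from h import *
ring=R.from_euler("ZX",[-33,21],degrees=True); c=np.array([596.4,-107.4,24.5])
d=get_image("wrist"); cv2.imwrite("pics/w10.png",d["color"])
s=read_state(); print(s["position"],s["joints"].round(2),s["contact_force"].round(1))
ringpose(d,seering(d,c,ring))
T=toolA(ring,12); zt=T.apply([0,0,1]); tcp=c+ring.apply([0,45,2.5])-14*zt
plan([(tcp-40*zt,T),(tcp,T)])
E
```

```text
[588.53976473 -89.91112359 143.69377665] [ 0.02  0.31 -0.34 -0.34 -0.54 -1.94] [-0.9  0.9  0.2]
[[249.0, 242.0], [309.0, 190.0], [234.0, 125.0], [175.0, 189.0]]
[309.5 193.3] 115
[232.  126.7] 155
[175.9 190.8] 109
mark [np.float64(249.5), np.float64(245.5)] 146
c [ 596.6 -107.7   27.6] x [ 0.846 -0.533  0.027] y [0.474 0.773 0.421] tilt 24.9 err [0.17158709]
c [ 596.2 -111.6   32.5] x [ 0.383 -0.355  0.853] y [ 0.74   0.671 -0.053] tilt 58.7 err [5.10444374]
turn [0.01  0.015 0.007] shift [ 6.9 -7.9 51.9] rows 0.8
turn [0. 0. 0.] shift [ 0. -0. 40.] rows 0.6
```

```bash
cat >> h.py <<'E'
def tri(obs):
    A=np.zeros((3,3));b=np.zeros(3);L=[]
    for d,uv in obs:
        v=R.from_quat(d["orientation"]).apply(np.linalg.inv(d["mtx"])@[*uv,1.]); v/=np.linalg.norm(v)
        M=np.eye(3)-np.outer(v,v); A+=M; b+=M@d["position"]; L.append((M,d["position"]))
    x=np.linalg.solve(A,b); return x.round(1),[np.linalg.norm(M@(x-p)).round(1) for M,p in L]
E
python3 - <<'E'
from h import *
a=np.load("w7.npy",allow_pickle=True).item(); b=get_image("wrist")
A=[[329.2,70.3],[280.34,133.55],[333.2,178.36],[376.56,121.44]]
ring=R.from_euler("ZX",[-32,25],degrees=True); c=np.array([596.6,-107.7,27.6])
B=seering(b,c,ring)
for u,v in zip(A,B): print(tri([(a,u),(b,v)]))
t=get_image("scene"); P=proj(t,[c+ring.apply(q) for q in [(45,0,8),(0,45,8),(-45,0,8),(0,-45,8),(0,58,0),(0,-58,8)]]); print(P.round(1))
im=t["color"][140:230,260:380]; cv2.imwrite("pics/s11.png",cv2.resize(im,None,fx=6,fy=6,interpolation=cv2.INTER_CUBIC))
E
```

```text
[[252.0, 248.0], [311.0, 198.0], [235.0, 132.0], [178.0, 194.0]]
[311.5 197.1] 114
[234.4 131. ] 151
[178.2 194.5] 104
mark [np.float64(252.0), np.float64(249.0)] 123
(array([ 632.4, -134.1,   36.7]), [np.float64(0.0), np.float64(0.0)])
(array([615.4, -75.6,  54.8]), [np.float64(0.0), np.float64(0.0)])
(array([556.2, -86.4,  34.3]), [np.float64(0.1), np.float64(0.1)])
(array([ 573.2, -145. ,   16.4]), [np.float64(0.1), np.float64(0.1)])
[[317.4 213.8]
 [339.1 208. ]
 [338.6 195.1]
 [317.9 200.8]
 [343.3 211.3]
 [315.  199.8]]
```

View pics/s11.png

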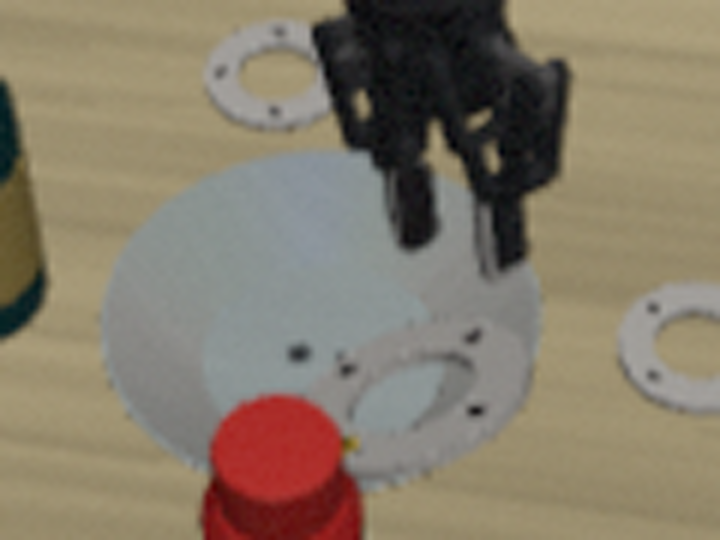

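The scene crop shows the ring leaning on the dish's right wall, its 90° hole at (476,410) in the crop, just where my triangulated pose puts it; the open fingers hang above its left side. Pose taken: centre (596.1, −107.4, 28.3), tilt 25°.

```bash
python3 - <<'E'
from kin import *
P=np.load("P.npy")
ring=R.from_euler("ZX",[-32.2,25],degrees=True); c=np.array([596.1,-107.4,28.3])
for th in (12,10):
    T=toolA(ring,th); zt=T.apply([0,0,1]); tcp=c+ring.apply([0,45,2])-14*zt; x,e=ik(tcp,T,P); print(th,x.round(2),e.round(2),tcp.round(1))
    plan([(tcp-40*zt,T),(tcp,T)])
E
```

```text
12 [ 0.04  0.48 -0.48 -0.9  -0.29 -1.39] 0.0 [611.8 -77.   61.5]
turn [-0.062  0.018  0.009] shift [ 3.5 -9.8 45.7] rows 0.7
turn [0. 0. 0.] shift [-0.  0. 40.] rows 0.6
10 [ 0.02  0.49 -0.46 -0.85 -0.34 -1.43] 0.0 [612.2 -77.2  61.6]
turn [-0.063  0.052  0.008] shift [ 1.6 -9.8 45.7] rows 0.7
turn [0. 0. 0.] shift [ 0. -0. 40.] rows 0.6
```

Using the 12° lean.

carry_out(motion=[[-0.03, 0.01, 0, 2, -5, 15, 0.1], [-0.06, 0.018, 0.009, 3.5, -10, 30, 0.1], [-0.062, 0.018, 0.009, 3.5, -10, 46, 0.1], [-0.062, 0.018, 0.009, 3.5, -10, 46, 0.1], [-0.062, 0.018, 0.009, 3.5, -10, 46, 0.1]])

```text
clock: 15.2
position: [596.8, -86.1, 97.7]
ee_rot: [0.29, 0.927, 0.179, 0.158]
contact_force: [0.5, -0.7, -0.4]
gripper_width: 46.9
grasp_force: 0.0
```

```bash
python3 - <<'E'
from h import *
ring=R.from_euler("ZX",[-32.2,25],degrees=True); c=np.array([596.1,-107.4,28.3])
T=toolA(ring,12); zt=T.apply([0,0,1]); tcp=c+ring.apply([0,45,2])-14*zt
s=read_state(); print(s["clock"],s["joints"].round(2)); plan([(tcp,T)])
d=get_image("wrist"); px=seering(d,c,ring); ringpose(d,px)
E
```

```text
15.2 [-0.03  0.4  -0.3  -0.53 -0.52 -1.73]
turn [0.    0.    0.001] shift [ 0.6 -1.  40.1] rows 0.6
[[248.0, 296.0], [322.0, 236.0], [228.0, 160.0], [156.0, 236.0]]
[321.7 235.6] 165
[226.6 159.5] 238
[156.1 236.8] 164
mark [247.5930306  295.74866619] 0
c [ 596.4 -107.6   27.8] x [ 0.848 -0.531  0.012] y [0.477 0.772 0.42 ] tilt 24.9 err [0.31772187]
c [ 595.2 -110.7   34.1] x [ 0.201 -0.29   0.936] y [0.735 0.676 0.052] tilt 69.6 err [8.03066587]
```

carry_out(motion=[[0, 0, 0, 0.5, -1, 15, 0.1], [0, 0, 0, 0.5, -1, 28, 0.1], [0, 0, 0, 0.5, -1, 36, 0.1], [0, 0, 0, 0.5, -1, 40, 0.1], [0, 0, 0, 0.5, -1, 40, 0.1]])

```text
clock: 15.88
position: [611.9, -77.4, 61.0]
ee_rot: [0.291, 0.927, 0.179, 0.158]
contact_force: [-0.9, -0.2, 0.5]
gripper_width: 46.8
grasp_force: 0.0
```

```bash
python3 - <<'E'
from h import *
ring=R.from_euler("ZX",[-32.2,25],degrees=True); c=np.array([596.1,-107.4,28.3])
T=toolA(ring,12); zt=T.apply([0,0,1]); tcp=c+ring.apply([0,45,2])-14*zt
s=read_state(); print(s["clock"],s["joints"].round(2)); plan([(tcp,T)])
d=get_image("wrist"); px=seering(d,c,ring); cv2.imwrite("pics/w12.png",d["color"])
E
```

```text
15.875 [-0.02  0.47 -0.29 -0.58 -0.47 -1.68]
turn [ 0. -0. -0.] shift [ 0.2  0.5 -0.4] rows 0.0
[[235.0, 344.0], [325.0, 276.0], [204.0, 186.0], [118.0, 277.0]]
[325.1 276. ] 248
[203.  184.8] 392
[118.9 277.4] 244
mark [234.64365732 343.9093957 ] 0
```

The fingers straddle the band as intended, with no contact. Closing.

carry_out(motion=[[0, 0, 0, 0, 0, 0, -0.1], [0, 0, 0, 0, 0, 0, -0.3], [0, 0, 0, 0, 0, 0, -0.5], [0, 0, 0, 0, 0, 0, -0.7], [0, 0, 0, 0, 0, 0, -1]])

```text
clock: 16.55
position: [612.0, -77.5, 61.9]
ee_rot: [0.291, 0.926, 0.179, 0.158]
contact_force: [-2.8, -0.4, 3.4]
gripper_width: 24.2
grasp_force: 55.6
```

carry_out(motion=[[0, 0, 0, 0, 0, 0, -1], [0, 0, 0, 0, 0, 0, -1], [0, 0, 0, 0, 0, -5, -1], [0, 0, 0, 0, 0, -10, -1], [0, 0, 0, 0, 0, -10, -1]])

```text
clock: 17.18
position: [607.6, -79.7, 70.3]
ee_rot: [0.291, 0.927, 0.179, 0.158]
contact_force: [0.3, -0.2, -1.7]
gripper_width: 24.1
grasp_force: 55.5
```

```bash
python3 - <<'E'
from h import *
s=read_state(); r=R.from_quat(s["ee_rot"]); p=s["position"]; print(p,s["contact_force"].round(1),s["gripper_width"],s["grasp_force"])
ring=R.from_euler("ZX",[-32.2,25],degrees=True)
T=toolA(ring,12); c=p+T.apply([0,0,14])-ring.apply([0,45,2])
d=get_image("wrist"); cv2.imwrite("pics/w13.png",d["color"]); np.save("w13.npy",d,allow_pickle=True); px=seering(d,c,ring); o=ringpose(d,px)
c,W,_=o[0]; print("in tool: c",r.inv().apply(c-p).round(1),"x",(r.inv()*W).apply([1,0,0]).round(3),"z",(r.inv()*W).apply([0,0,1]).round(3))
print("expected c",T.inv().apply(p+T.apply([0,0,14])-ring.apply([0,45,2])-p).round(1),"x",(T.inv()*ring).apply([1,0,0]).round(3),"z",(T.inv()*ring).apply([0,0,1]).round(3))
E
```

```text
[607.59191956 -79.74861052  70.26719074] [ 0.3 -0.2 -1.7] 24.129528983223956 55.53432616736245
[[234.0, 344.0], [324.0, 276.0], [203.0, 186.0], [117.0, 277.0]]
[323.7 273.9] 242
[203.2 182.3] 385
[118.9 274. ] 243
mark [233.8265897  343.67190529] 0
c [ 592.  -109.9   35.9] x [ 0.843 -0.537  0.03 ] y [0.474 0.768 0.431] tilt 25.6 err [0.1352431]
c [ 589.3 -111.9   43.5] x [ 0.106 -0.155  0.982] y [0.802 0.598 0.008] tilt 79.2 err [13.22153562]
in tool: c [  0.7 -45.1  17.1] x [-0.984  0.008  0.178] z [-0.179 -0.009 -0.984]
expected c [  0.4 -45.   16. ] x [-0.978 -0.     0.208] z [-0.208 -0.    -0.978]
```

Held at 55 N, ring weight about 1.7 N, 10° lean in the hand. Planning the transfer to the front of the press table.

```bash
cat > carry.py <<'E'
from kin import *
P=np.load("P.npy"); PU=np.array([545.,234.]); YA=49
def press(x,y,z):
    v=R.from_euler("z",YA,degrees=True).apply([x,y,0]); return np.array([PU[0]+v[0],PU[1]+v[1],z])
np_R=R.from_matrix(np.c_[[-.984,.008,.178],np.cross([-.179,-.009,-.984],[-.984,.008,.178]),[-.179,-.009,-.984]])
ct=np.array([.7,-45.1,17.1])
def tcp_for(c,W):
    T=W*np_R.inv(); return np.array(c)-T.apply(ct),T
def F(yaw,tilt=0): return R.from_euler("ZX",[yaw,tilt],degrees=True)
E
python3 - <<'E'
from carry import *
s=read_state(); r=R.from_quat(s["ee_rot"]); p=s["position"]
W0=r*np_R; c0=p+r.apply(ct); print(c0.round(1))
wp=[(c0+[-15,10,70],W0),([555,-60,135],F(-5,10)),([510,50,135],F(30,2)),(press(-110,0,110),F(49)),(press(-95,0,60),F(49)),(press(-80,0,56),F(49))]
t=[tcp_for(*w) for w in wp]
for a in t: x,e=ik(a[0],a[1],P,s["joints"]); print(a[0].round(0),x.round(2),e.round(1))
plan(t)
E
```

```text
[ 592.1 -109.8   35.8]
[593. -70. 140.] [ 0.05  0.33 -0.46 -0.58 -0.41 -1.74] 0.0
[557. -18. 159.] [ 0.21  0.28 -0.41 -0.16 -0.67 -1.77] 0.0
[486.  88. 153.] [ 0.49  0.19 -0.54 -0.05 -0.67 -1.51] 0.0
[437. 179. 127.] [ 0.73  0.19 -0.62 -0.02 -0.58 -1.43] 0.0
[447. 190.  77.] [ 0.73  0.3  -0.65 -0.03 -0.45 -1.43] 0.0
[457. 202.  73.] [ 0.73  0.32 -0.62 -0.03 -0.45 -1.43] 0.0
turn [ 0. -0. -0.] shift [  4.5  30.  -65.6] rows 1.2
turn [ 0.175  0.169 -0.49 ] shift [ 55.1  30.1 -18.8] rows 2.9
turn [ 0.025  0.057 -0.623] shift [83.1 96.4  7.6] rows 3.4
turn [-0.025  0.003 -0.332] shift [  2.4 102.8  29.3] rows 1.8
turn [0. 0. 0.] shift [-5.8  0.6 51.9] rows 0.8
turn [0. 0. 0.] shift [-14.    0.2   6.6] rows 0.2
```

carry_out(motion=[[0, 0, 0, 1, 8, -18, -1], [0, 0, 0, 2, 15, -34, -1], [0, 0, 0, 4, 24, -52, -1], [0, 0, 0, 4.5, 30, -66, -1]])

```text
clock: 17.73
position: [592.4, -69.6, 141.2]
ee_rot: [0.291, 0.927, 0.179, 0.158]
contact_force: [0.3, 0.2, -1.7]
gripper_width: 24.4
grasp_force: 55.7
```

carry_out(motion=[[0.04, 0.04, -0.12, 14, 7, -4, -1], [0.08, 0.08, -0.24, 27, 15, -9, -1], [0.13, 0.12, -0.36, 41, 22, -14, -1], [0.175, 0.169, -0.49, 55, 30, -19, -1]])

```text
clock: 18.23
position: [556.1, -18.4, 159.9]
ee_rot: [0.053, 0.991, 0.077, 0.092]
contact_force: [1.0, 0.2, -2.7]
gripper_width: 23.6
grasp_force: 55.7
```

carry_out(motion=[[0.005, 0.01, -0.15, 20, 24, 2, -1], [0.01, 0.03, -0.31, 41, 48, 4, -1], [0.02, 0.04, -0.47, 62, 72, 6, -1], [0.025, 0.057, -0.623, 83, 96, 8, -1], [0.025, 0.057, -0.623, 83, 96, 8, -1]])

```text
clock: 18.85
position: [485.0, 88.2, 153.3]
ee_rot: [-0.254, 0.963, 0.035, 0.083]
contact_force: [0.3, 0.3, -2.7]
gripper_width: 24.4
grasp_force: 55.9
```

```bash
python3 - <<'E'
from carry import *
s=read_state(); r=R.from_quat(s["ee_rot"]); p=s["position"]; print(s["clock"],s["gripper_width"],s["grasp_force"],s["joints"].round(2))
d=get_image("wrist"); cv2.imwrite("pics/w14.png",d["color"]); px=seering(d,p+r.apply(ct),r*np_R); o=ringpose(d,px)
c,W,_=o[0]; print("in tool: c",r.inv().apply(c-p).round(1),"x",(r.inv()*W).apply([1,0,0]).round(3),"z",(r.inv()*W).apply([0,0,1]).round(3))
plan([tcp_for(press(-110,0,110),F(49))])
# press table holes seen?
q=[press(0,0,52),press(-90,60,52),press(-90,-60,52)]; print(proj(d,q).round(0))
E
```

```text
18.85 24.368109018455616 55.89362484202866 [ 0.49  0.19 -0.53 -0.05 -0.67 -1.51]
[[235.0, 345.0], [324.0, 276.0], [204.0, 184.0], [120.0, 276.0]]
[324.1 274. ] 242
[203.4 182.4] 375
[119.3 274. ] 237
mark [234.63624043 344.88183608] 0
c [508.5  50.2 135.3] x [0.862 0.507 0.008] y [-0.507  0.861  0.042] tilt 2.5 err [0.29601974]
c [507.8  49.8 143.3] x [0.02  0.384 0.923] y [-0.119  0.918 -0.379] tilt 86.3 err [13.02152137]
in tool: c [  1.4 -45.1  16.8] x [-0.985  0.013  0.171] z [-0.171 -0.016 -0.985]
turn [-0.025  0.004 -0.332] shift [  2.3 102.8  29.6] rows 1.8
[[436. 311.]
 [498. 201.]
 [334. 250.]]
```

carry_out(motion=[[-0.01, 0, -0.11, 1, 34, 10, -1], [-0.02, 0, -0.22, 2, 69, 20, -1], [-0.025, 0, -0.332, 2, 103, 30, -1], [-0.025, 0, -0.332, 2, 103, 30, -1]])

```text
clock: 19.4
position: [437.7, 179.6, 125.7]
ee_rot: [-0.41, 0.908, 0.033, 0.085]
contact_force: [0.3, -0.5, -1.5]
gripper_width: 24.0
grasp_force: 56.1
```

```bash
python3 - <<'E'
from carry import *
s=read_state(); r=R.from_quat(s["ee_rot"]); p=s["position"]; print(s["clock"],s["grasp_force"])
d=get_image("wrist"); cv2.imwrite("pics/w15.png",d["color"]); px=seering(d,p+r.apply(ct),r*np_R); o=ringpose(d,px)
t=get_image("top"); cv2.imwrite("pics/t15.png",t["color"])
for q in [(-90,60),(-90,-60)]:
    u=proj(d,press(*q,52))[0]; print("w",u)
    g=(d["color"].max(2)<60)&(np.hypot(*np.meshgrid(np.arange(640)-u[0],np.arange(400)-u[1]))<25) if 0<u[1]<400 else None
    if g is not None: print([(c.round(1),a[4],ray(d,c,52).round(1)) for a,c in blob(g,10)])
plan([tcp_for(press(-95,0,60),F(49)),tcp_for(press(-80,0,55),F(49))])
E
```

```text
19.4 56.08275150680129
[[235.0, 345.0], [324.0, 276.0], [204.0, 185.0], [120.0, 276.0]]
[324.  274.1] 242
[203.4 182.4] 375
[119.3 274. ] 239
mark [234.57778963 345.25997174] 0
c [472.5 150.7 109.3] x [0.651 0.759 0.014] y [-0.759  0.651  0.008] tilt 0.9 err [0.3334139]
c [471.7 150.2 117.2] x [-0.128  0.392  0.911] y [-0.396  0.822 -0.409] tilt 87.1 err [12.9910099]
w [348.81816262 228.83680286]
[(array([350.3, 229.8]), np.int32(167), array([440.4, 206.6,  52. ])), (array([355.2, 251.8]), np.int32(20), array([448.9, 221.9,  52. ]))]
w [157.16481677 229.18812935]
[(array([154.3, 243.2]), np.int32(88), array([541.6, 132. ,  52. ]))]
turn [-0.001  0.004 -0.002] shift [-5.3  1.8 51.5] rows 0.8
turn [0. 0. 0.] shift [-13.9   0.2   7.6] rows 0.3
```

carry_out(motion=[[0, 0.004, -0.002, -2, 1, 20, -1], [0, 0.004, -0.002, -4, 2, 40, -1], [0, 0.004, -0.002, -5, 2, 50, -1], [0, 0.004, -0.002, -12, 2, 52, -1], [0, 0.004, -0.002, -19, 2, 54, -1]])

```text
clock: 20.12
position: [456.9, 201.7, 77.2]
ee_rot: [-0.41, 0.908, 0.032, 0.084]
contact_force: [-0.2, 1.0, -0.9]
gripper_width: 24.2
grasp_force: 56.1
```

carry_out(motion=[[0, 0, 0, 0, 0, 1, -1], [0, 0, 0, 0, 0, 3, -1], [0, 0, 0, 0, 0, 3, -1]])

```text
clock: 20.5
position: [455.9, 201.4, 73.5]
ee_rot: [-0.41, 0.908, 0.032, 0.083]
contact_force: [-0.0, -0.1, -2.3]
gripper_width: 24.2
grasp_force: 56.1
```

```bash
python3 - <<'E'
from carry import *
s=read_state(); r=R.from_quat(s["ee_rot"]); p=s["position"]; print(s["clock"],p,s["contact_force"],s["wrist_torque"])
d=get_image("wrist"); cv2.imwrite("pics/w16.png",d["color"]); px=seering(d,p+r.apply(ct),r*np_R); o=ringpose(d,px); print((p+r.apply(ct)).round(1))
plan([tcp_for(press(-80,0,52),F(49))])
E
```

```text
20.5 [455.93687617 201.44674437  73.49525344] [-1.70552862e-03 -5.53365143e-02 -2.30213606e+00] [-0.29401958  0.37388752  0.07495488]
[[235.0, 345.0], [324.0, 276.0], [204.0, 185.0], [120.0, 276.0]]
[324.1 274. ] 241
[203.5 182.4] 375
[119.4 274. ] 238
mark [234.52374403 345.27241826] 0
c [490.8 172.6  57.1] x [0.651 0.759 0.011] y [-0.759  0.651  0.007] tilt 0.7 err [0.33329823]
c [490.  172.2  65. ] x [-0.126  0.394  0.91 ] y [-0.399  0.82  -0.41 ] tilt 86.9 err [12.98273917]
[491.5 173.3  57. ]
turn [-0.001 -0.001  0.001] shift [-0.  -0.5  5.1] rows 0.1
```

carry_out(motion=[[0, 0, 0, 0, 0, 2, -1], [0, 0, 0, 0, 0, 3, -1], [0, 0, 0, 0, 0, 4, -1], [0, 0, 0, 0, 0, 4, -1]])

```text
clock: 21.05
position: [456.6, 202.1, 69.5]
ee_rot: [-0.41, 0.908, 0.032, 0.083]
contact_force: [0.3, 0.5, -1.7]
gripper_width: 23.7
grasp_force: 56.1
```

carry_out(motion=[[0, 0, 0, 0, 0, 1, -1], [0, 0, 0, 0, 0, 1, -1]])

```text
clock: 21.3
position: [456.8, 202.3, 68.6]
ee_rot: [-0.41, 0.908, 0.032, 0.084]
contact_force: [-0.0, -0.1, -1.9]
gripper_width: 24.0
grasp_force: 56.2
```

carry_out(motion=[[0, 0, 0, 0, 0, 1, -1], [0, 0, 0, 0, 0, 1, -1]])

```text
clock: 21.55
position: [457.0, 202.4, 68.2]
ee_rot: [-0.41, 0.907, 0.032, 0.084]
contact_force: [-2.2, -0.8, 4.5]
gripper_width: 24.4
grasp_force: 57.0
```

The ring touches the table (about 6 N). Let go gently and back out along the tool axis.

carry_out(motion=[[0, 0, 0, 0, 0, 0, -0.4], [0, 0, 0, 0, 0, 0, -0.2], [0, 0, 0, 0, 0, 0, 0], [0, 0, 0, 0, 0, 0, 0.1], [0, 0, 0, 0, 0, 0, 0.1]])

```text
clock: 22.18
position: [457.0, 202.4, 67.5]
ee_rot: [-0.41, 0.908, 0.032, 0.084]
contact_force: [0.6, 0.5, 0.7]
gripper_width: 47.0
grasp_force: 0.0
```

carry_out(motion=[[0, 0, 0, 0, 0, -8, 0.1], [0, 0, 0, 0, 0, -25, 0.1], [0, 0, 0, 15, 0, -60, 0.1], [0, 0, 0, 50, -20, -80, 0.1], [0, 0, 0, 50, -40, -80, 0.1]])

```text
clock: 22.8
position: [443.4, 127.4, 139.7]
ee_rot: [-0.41, 0.907, 0.032, 0.085]
contact_force: [0.3, 0.8, 0.4]
gripper_width: 47.1
grasp_force: 0.0
```

```bash
python3 - <<'E'
from carry import *
s=read_state(); r=R.from_quat(s["ee_rot"]); p=s["position"]; print(s["clock"],p.round(1),s["gripper_width"],s["joints"].round(2))
d=get_image("wrist"); cv2.imwrite("pics/w17.png",d["color"]); np.save("w17.npy",d,allow_pickle=True)
px=seering(d,press(-80,0,52),F(49)); o=ringpose(d,px)
print([(c.round(1),a[4]) for a,c in blob(yellow(d),4)])
print("axis hole",proj(d,[press(0,0,52),press(0,0,80)]).round(0))
E
```

```text
22.8 [443.4 127.4 139.7] 47.12883365487629 [ 0.61  0.16 -0.61 -0.05 -0.62 -1.29]
[[317.0, 323.0], [380.0, 278.0], [315.0, 224.0], [252.0, 278.0]]
[385.8 278.1] 709
[316.  222.9] 116
[251.5 278.7] 1038
mark [np.float64(317.0), np.float64(322.0)] 115
c [486.2 168.5  60.2] x [ 0.662  0.747 -0.049] y [-0.749  0.663 -0.018] tilt 3.0 err [0.86495529]
c [487.4 170.   68.7] x [0.015 0.064 0.998] y [-0.74   0.672 -0.032] tilt 86.7 err [5.09155587]
[(array([157. , 157.4]), np.int32(38)), (array([155.9, 162.3]), np.int32(16)), (array([161.2, 162.5]), np.int32(17)), (array([313.3, 319.4]), np.int32(29)), (array([320.9, 319.3]), np.int32(32)), (array([313.3, 324.8]), np.int32(29)), (array([321.3, 324.8]), np.int32(25))]
axis hole [[318. 345.]
 [317. 377.]]
```

```bash
python3 - <<'E'
from carry import *
d=np.load("w17.npy",allow_pickle=True).item()
m=ray(d,(317.2,322.1),60); h=ray(d,(316,222.9),60); print("mark",m.round(1),"h180",h.round(1),np.linalg.norm(m-h).round(1),np.degrees(np.arctan2(*(m-h)[1::-1])).round(1))
im=d["color"]; sub=im[330:400:3,285:350:4].max(2); print(sub)
G=R.from_euler("z",-YA,degrees=True)
for q in (m,h): print("press",G.apply(q-press(0,0,60)).round(1))
E
```

```text
mark [520.9 206.8  60. ] h180 [461.6 139.4  60. ] 89.8 48.6
[[134 138 153 160 160 160 159 159  47 160 160 160 159 160 156 146 138]
 [134 138 134 137 141 138 148 154 130 155 155 142 136 137 136 139 138]
 [133 139 134 138 141 138 138 138 143 141 140 136 137 137 137 138 138]
 [133 138 135 137 140 139 138  67   7  89 140 136 136 137 136 139 138]
 [134 139 135 137 140 139  48   6   7   7  60 134 136 136 136 139 138]
 [134 139 135 137 140 139  13   7  10  11   9 135 136 137 136 138 139]
 [135 139 135 137 139 138 100   8   7   6 114 135 136 137 136 139 139]
 [136 138 135 136 139 139 138 137  82 136 139 136 135 137 136 139 139]
 [136 139 136 136 138 138 138 138 142 139 140 136 135 136 135 138 139]
 [138 138 137 136 138 137 137 136 141 138 140 136 136 136 136 138 139]
 [138 137 136 134 138 138 137 136 141 139 140 135 135 136 136 138 140]
 [138 137 136 135 137 138 137 137 141 138 140 136 135 137 137 138 140]
 [139 137 136 133 137 138 137 137 140 138 140 136 135 134 136 138 140]
 [140 136 136 135 136 138 137 138 139 138 139 134 137 136 136 137 140]
 [139 136 136 135 135 139 137 136 140 138 140 135 136 136 136 137 141]
 [141 135 135 134 135 138 136 138  81 137 140 134 136 135 136 136 142]
 [141 135 137 134 134 139 136  70  54 138 139 136 136 136 137 136 141]
 [ 39  38  91 127 134 138 136  56  58 135 140 135 135 136 136 136 128]
 [ 11  11  14  13  12  37 120  59  60  53 140 134 136 118  39  10  12]
 [ 11  12  11  11   9  13  12  12  11  18  91   9  15  12  12  12  10]
 [ 11  12  13  12  12  14  12  11   9  11  11  13  11  11  10  12  10]
 [ 10   9  10   9  10  11   9  10   6   9  10   7   8   8   9  10   8]
 [  8  10  10  12  13  11  11  11  10  11   9  11  11   8   9  12  13]
 [ 11  13  13  11  10  13  11  14  10  11  12  12  12  12  13  10  14]]
press [-36.3   0.3   0. ]
press [-126.2    0.9   -0. ]
```

The ring lies flat with mark at press coordinates (−36, 0), orientation within 0.5° of the press axis. Now to the front edge for the two-finger push.

```bash
python3 - <<'E'
from carry import *
d=np.load("w17.npy",allow_pickle=True).item()
q=dark(d,(317,345),12); H=ray(d,q[0],52); G=R.from_euler("z",-YA,degrees=True); print(q,H.round(1),"press",G.apply(H-press(0,0,52)).round(1))
# punch tip px brass/dark approx
s=read_state(); T=R.from_quat(s["ee_rot"]); zt=T.apply([0,0,1]); print("zt press",G.apply(zt).round(3),"xt",G.apply(T.apply([1,0,0])).round(3))
A=press(-152,.6,51.5)-14*zt; B=A.copy(); B[2]+=50
for a in (A,B): print(ik(a,T,P,s["joints"]))
plan([(B,T),(A,T)])
E
```

```text
(array([316.80346821, 344.46820809]), np.int32(173)) [544.9 232.7  52. ] press [-1.  -0.7 -0. ]
zt press [ 0.181 -0.013 -0.983] xt [-0.983  0.005 -0.181]
(array([ 0.59415599,  0.28148729, -0.7191146 , -0.0895311 , -0.39207302,
       -1.23665815]), np.float64(1.4602526734245233e-13))
(array([ 0.59415599,  0.18805248, -0.6650158 , -0.06659202, -0.53916862,
       -1.26226052]), np.float64(2.5846772328996136e-13))
turn [0. 0. 0.] shift [13.4 -4.  22.3] rows 0.4
turn [0. 0. 0.] shift [ 9.1  0.6 49.2] rows 0.8
```

carry_out(motion=[[0, 0, 0, 14, -4, 0, 0.1], [0, 0, 0, 17, -4, 22, 0.1], [0, 0, 0, 20, -4, 50, 0.1], [0, 0, 0, 22.5, -3.5, 71, 0.1], [0, 0, 0, 22.5, -3.5, 71, 0.1]])

```text
clock: 23.48
position: [439.6, 118.0, 62.5]
ee_rot: [-0.41, 0.908, 0.032, 0.081]
contact_force: [0.1, 1.0, 0.3]
gripper_width: 47.0
grasp_force: 0.0
```

```bash
cat > look.py <<'E'
from carry import *
G=R.from_euler("z",-YA,degrees=True)
s=read_state(); T=R.from_quat(s["ee_rot"]); zt=T.apply([0,0,1]); p=s["position"]
print(s["clock"],"F",G.apply(s["contact_force"]).round(1),"tip press",G.apply(p+14*zt-press(0,0,0)).round(1))
d=get_image("wrist"); ys,xs=np.nonzero(yellow(d))
g=press(-36,0,60); import sys
if len(sys.argv)>1: g=press(float(sys.argv[1]),0,60)
u=proj(d,g)[0]; print("pred",u.round(0)); k=np.hypot(xs-u[0],ys-u[1])<25
if k.sum()>20:
    m=np.array([(xs[k].min()+xs[k].max())/2,(ys[k].min()+ys[k].max())/2]); print("mark px",m,k.sum(),"press",G.apply(ray(d,m,60)-press(0,0,60)).round(1))
try:
    h=dark(d,proj(d,g+(press(-90,0,0)-press(0,0,0)))[0],14); print("h180",h,G.apply(ray(d,h[0],60)-press(0,0,60)).round(1))
except Exception as e: print("no h180")
E
python3 look.py
```

```text
23.475 F [0.8 0.6 0.3] tip press [-154.3    3.3   48.7]
pred [320. 441.]
h180 (array([319.10994764, 332.63874346]), np.int32(191)) [-126.3    0.8    0. ]
```

carry_out(motion=[[0, 0, 0, 0, -2.7, -3, 0.1], [0, 0, 0, -5, -2.7, -2, 0.1], [0, 0, 0, -10, -2.7, -1.2, 0.1], [0, 0, 0, -15, -2.7, -0.3, 0.1], [0, 0, 0, -20, -2.7, 0.7, 0.1]])

```text
clock: 24.15
position: [456.3, 131.9, 66.9]
ee_rot: [-0.41, 0.908, 0.032, 0.083]
contact_force: [-1.2, -1.2, 2.6]
gripper_width: 47.1
grasp_force: 1.7
```

```bash
python3 look.py -26
```

```text
24.15 F [-1.7  0.1  2.6] tip press [-132.8   -0.2   53.1]
pred [326. 421.]
h180 (array([326.98104265, 305.2464455 ]), np.int32(211)) [-117.4    1.     0. ]
```

carry_out(motion=[[0, 0, 0, -5, 0, 0.9, 0.1], [0, 0, 0, -10, 0, 1.8, 0.1], [0, 0, 0, -15, 0, 2.7, 0.1], [0, 0, 0, -20, 0, 3.6, 0.1], [0, 0, 0, -20, 0, 3.6, 0.1]])

```text
clock: 24.82
position: [470.5, 147.7, 67.1]
ee_rot: [-0.41, 0.907, 0.032, 0.084]
contact_force: [-1.4, -0.8, 3.2]
gripper_width: 47.2
grasp_force: 1.5
```

```bash
python3 look.py -7
```

```text
24.825 F [-1.5  0.6  3.2] tip press [-111.5   -0.6   53.4]
pred [326. 417.]
h180 (array([327.04878049, 305.25365854]), np.int32(205)) [-95.8   0.7   0. ]
```

carry_out(motion=[[0, 0, 0, -2, 0, 0.3, 0.1], [0, 0, 0, -4, 0, 0.6, 0.1], [0, 0, 0, -4.7, 0, 0.8, 0.1], [0, 0, 0, -4.7, 0, 0.8, 0.1]])

```text
clock: 25.38
position: [473.0, 150.8, 67.0]
ee_rot: [-0.41, 0.908, 0.032, 0.084]
contact_force: [-1.9, -2.2, 4.8]
gripper_width: 46.8
grasp_force: 2.6
```

carry_out(motion=[[0, 0, 0, 4, 0, -0.5, 0.1], [0, 0, 0, 15, 0, -2, 0.1], [0, 0, 0, 25, 0, -40, 0.1], [0, 0, 0, 30, 0, -85, 0.1], [0, 0, 0, 30, 0, -85, 0.1]])

```text
clock: 26.0
position: [443.8, 118.0, 148.4]
ee_rot: [-0.41, 0.907, 0.033, 0.087]
contact_force: [0.4, 0.6, -0.2]
gripper_width: 47.1
grasp_force: 0.0
```

```bash
python3 look.py -1; python3 - <<'E'
from carry import *
t=get_image("top"); d=get_image("wrist"); cv2.imwrite("pics/w18.png",d["color"]); np.save("w18.npy",d,allow_pickle=True)
print(proj(d,[press(-45,45,60),press(-45,-45,60)]).round(0))
for q in [(-45,45),(-45,-45)]:
    try: h=dark(d,proj(d,press(*q,60))[0],12); print(h,R.from_euler("z",-YA,degrees=True).apply(ray(d,h[0],60)-press(0,0,60)).round(1))
    except Exception as e: print(e)
E
```

```text
26.0 F [ 0.7  0.1 -0.2] tip press [-1.513e+02  1.000e-01  1.346e+02]
pred [326. 348.]
mark px [322.  347.5] 86 press [-1.8 -3.2  0. ]
h180 (array([326.54761905, 263.4047619 ]), np.int32(84)) [-92.1   0.8  -0. ]
[[383. 316.]
 [266. 316.]]
(array([386.625 , 315.1875]), np.int32(384)) [-45.9  47.7   0. ]
(array([260.14106583, 313.84012539]), np.int32(319)) [-47.2 -49.6   0. ]
```

```bash
python3 - <<'E'
from carry import *
G=R.from_euler("z",-YA,degrees=True)
d=np.load("w18.npy",allow_pickle=True).item()
print([(c.round(1),a) for a,c in blob(yellow(d),3) if abs(c[1]-347)<20])
print("hole/tip/axis60",proj(d,[press(-1,-.7,52),press(-1,-.7,80),press(-1,-.7,95),press(-1,-.7,60)]).round(1))
print(hsv(d)[338:362:2,308:342:3,0]); print(d["color"][338:362:2,308:342:3].max(2))
E
```

```text
[(array([317.8, 350.5]), (np.int32(314), np.int32(348), np.int32(7), np.int32(5), np.int32(24))), (array([325.1, 350.5]), (np.int32(323), np.int32(348), np.int32(6), np.int32(5), np.int32(22))), (array([317.7, 355.2]), (np.int32(314), np.int32(354), np.int32(7), np.int32(4), np.int32(21))), (array([324.7, 355.3]), (np.int32(322), np.int32(354), np.int32(7), np.int32(4), np.int32(23)))]
hole/tip/axis60 [[324.  345.5]
 [323.8 375.9]
 [323.7 394.5]
 [324.  353.7]]
[[24 20 25 20 20 18 20 20 25 20 20 25]
 [22 20 20 20 24 24 20 24 20 21 20 19]
 [21 19 23 27 23 26 19 24 19 21 18 21]
 [21 21 21 19 19 21 21 19 21 21 21 21]
 [19 21 19 21 21 19 21 19 21 19 19 21]
 [19 21 19 22 26 26 24 21 21 21 21 23]
 [23 21 23 27 27 27 27 22 23 21 23 23]
 [23 23 27 27 27 27 27 27 22 23 21 21]
 [21 21 27 27 27 27 27 26 23 20 21 21]
 [21 21 23 27 27 27 27 23 21 23 21 21]
 [20 23 21 23 26 27 21 21 21 21 21 21]
 [19 21 21 18 22 21 19 21 21 21 21 21]]
[[ 71  72  73  73  73  73  73  74  73  72  72  71]
 [133 108  75  73  73  73  73  73  73  95 109 167]
 [166 163 170 154 132 127 132 150 163 164 166 166]
 [165 166 165 166 166 161 166 166 166 165 165 165]
 [167 165 166 165 166 162 166 166 165 166 166 166]
 [167 165 166 160 170 149 163 166 166 166 165 165]
 [165 165 162 190 190 185 191 164 165 165 165 165]
 [122 109 158 166 168 165 168 163 145 164 166 166]
 [166 165 155 160 161 132 134 108 100 161 166 166]
 [166 166 165 189 190 188 188 166 165 164 165 166]
 [165 165 165 165 141 172 166 165 165 166 165 165]
 [166 165 165 166 132 163 165 165 165 165 165 165]]
```

carry_out(motion=[[0, 0, 0, 10, 20, -15, 0.1], [0, 0, 0, 20, 40, -30, 0.1], [0, 0, 0, 20, 40, -30, 0.1], [0, 0, 0, 20, 40, -30, 0.1]])

```text
clock: 26.65
position: [396.3, 125.7, 170.0]
ee_rot: [-0.41, 0.908, 0.032, 0.083]
contact_force: [0.6, -0.3, -1.1]
gripper_width: 47.0
grasp_force: 0.0
```

```bash
python3 - <<'E'
from carry import *
G=R.from_euler("z",-YA,degrees=True)
e=np.load("w18.npy",allow_pickle=True).item(); d=get_image("wrist")
for im in (e,d):
    A=proj(im,[press(-1,-.7,80),press(-1,-.7,90),press(-1,-.7,60)]); print(A.round(1).tolist())
    q=np.array([c for a,c in blob(yellow(im),8) if np.hypot(*(c-A[2]))<15]); m=q.mean(0); print(len(q),m.round(1),"mark press",G.apply(ray(im,m,60)-press(0,0,60)).round(1))
    v=int(A[0][1])-2; u=int(A[0][0])
    print(im["color"][v-4:v+10:2,u-16:u+17:2].max(2)); print(hsv(im)[v-4:v+10:2,u-16:u+17:2,1])
E
```

```text
[[323.8, 375.9], [323.8, 388.1], [324.0, 353.7]]
4 [321.3 352.9] mark press [-2.  -2.9  0. ]
[[139 144 145 141 141 142 143 142 145 145 144 144 145 148 143 140 142]
 [139 144 144 143 141 142 143 142 143 145 143 144 144 147 142 141 142]
 [139 144 145 143 142 142 142 141 144 145 144 145 145 148 142 140 141]
 [138 143 145 143 140 142 144 141  87 104 143 144 145 148 142 140 141]
 [140 143 146 142 142 141 144 109  57  56 141 144 145 147 141 140 141]
 [140 142 145 143 141 142 144  59  58  58  84 145 145 147 142 141 142]
 [140 142 145 143 140 142 110  58  60  61  58 141 144 147 142 142 142]]
[[ 17  16  18  16  16  16  18  16  16  18  18  16  16  17  20  18  18]
 [ 17  16  18  16  18  16  16  16  14  16  16  16  16  16  18  18  20]
 [ 15  14  18  18  18  18  16  16  16  18  18  18  18  17  16  16  18]
 [ 15  16  18  18  16  16  16  18  32  15  18  18  18  17  16  16  16]
 [ 16  16  17  16  18  16  16  16 148 150  16  19  16  16  16  15  14]
 [ 16  14  18  18  16  16  16 108 149 149  46  18  16  17  16  16  18]
 [ 16  16  18  18  16  18  16 149 157 150 154  16  16  16  18  16  16]]
[[278.1, 36
[... 377 characters left out ...]
37 138 140 144 141  59  55  81 141 144 143 141 144 145 140]
 [141 140 137 139 139 143  87  58  58  54 138 143 144 141 144 146 140]
 [141 141 136 139 138 133  60  60  61  58 126 144 141 143 143 145 141]]
[[ 16  17  18  17  18  16  18  16  18  18  18  16  16  16  16  16  17]
 [ 17  17  17  18  18  18  16  16  18  16  16  18  16  16  16  16  17]
 [ 17  17  17  17  18  18  16  17  18  15  16  16  18  16  18  16  17]
 [ 17  17  18  17  16  16  16  15  40  14  16  18  16  18  16  16  17]
 [ 18  18  17  15  16  19  16  91 158  44  16  16  16  18  18  16  18]
 [ 16  16  17  18  17  16  35 154 154 151  17  16  16  16  16  17  18]
 [ 16  18  15  17  17  15 145 153 146 154  14  16  14  20  16  16  16]]
```

Two views put the mark about 2 mm from the punch axis; the punch tip itself appears where predicted. That is inside the 4 mm limit, the ring is flat and the hand is clear, so I hand in.

```bash
python3 -c "
from bench import *
print(job_done())"
```

```text
the job is handed in; nothing more can be done
None
```

The job is handed in, with no verdict shown: the ring lies flat and released on the press table, mark up, about 2 mm from straight under the punch tip (limit 4 mm). I pushed it the last 35 mm or so along the table with the fingers, because the arm could not lean far enough to set it straight down there.

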